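# Load the voicing rest with hammer carriers

### The arm

A 7-joint arm with a two-finger parallel gripper is mounted at the origin on the work surface. World frame = base frame: x ahead of the robot, y to its left, z up, the work surface at z = 0. Lengths are in m, angles in degrees, forces in N, time in s.
With the tool pointing down it reaches from about 0.425 to 0.875 m from the base axis. Payload 8.4 kg.
Tool frame: the origin (TCP) lies midway between the tips of the shut fingers; the grasp point (between the pads) lies 19 mm behind it; z points along the fingers, x is the direction in which the jaws open and shut, and the axes are right-handed (so a half turn about z gives the same grasp; the last joint's range is limited). The gripper opens to 85 mm and grips with 20 to 120 N. Pads are 22 mm wide; open, the fingers measure 114 mm over their backs; the gripper's body (76 mm by 85 mm) begins 54 mm behind the grasp point. The pads swing forward as they close: fully open they stand 13 mm farther back than shut.
Start: joints at [62.269, 19.091, 2.286, 83.961, -0.768, 76.965, -3.352], TCP at [0.244, -0.602, 0.231] pointing down, gripper open.
Joint ranges: [-147.57, 147.57], [-21.85, 119.76], [-74.77, 79.35], [14.55, 137.4], [-85.83, 265.84], [4.83, 119.75], [-152.11, 152.11]. Speed limits (degrees/s): [127.2, 127.2, 159.86, 159.86, 180, 180, 180].

### API

Orientations are given as [roll, pitch, yaw] about the fixed x, y, z axes, in that order (R = Rz(yaw) Ry(pitch) Rx(roll)).
In Python, from plant import * gives the robot as it stands. The module is installed in compiled form; this text tells all that it offers.
- The arm moves only by the tool arm_command, never from a script. Its argument "motion" is a list of rows, each a list of 5 numbers: the closure, from 0 (fully open) to 1 (shut), then the shift along the tool's x, y, z normalised to -1 to 1, where 1 is 300 mm, then the turn about the tool's z normalised to -1 to 1, where 1 is 45 degrees. In form: [[grip, x, y, z, turn], ...]. A call has 1 to 20 rows; each row is the pose to reach, as a shift and turn from the pose measured when the call began, along the tool's axes at that moment; what a row does not reach only later rows make up. A row lasts 1/10 s, in which the tool goes at most 50 mm and 8.59 degrees, less where a joint would pass 70% of its speed; a pose out of reach is approached as far as the arm can. A call with a number of a shift or a turn outside -1 to 1 is refused whole. A call with a gripper value outside its range is refused whole. The fingers move at their own pace and stop on an object; the grip force is fixed at half the most. Time passes only in rows, so rows that repeat a pose let the fingers close. It gives the time, the measured TCP pose, the force and the opening at its end, in the units of the state.
- read_state(): the state, without advancing time (a new reading comes with each control period).
- grab_frame(name): name is "scene" or "top" or "wrist"; returns a dict with "pixels" (480x640x3 uint8, blue, green, red), "intrinsics" (3x3 intrinsics, pixels), "camera_from_world" (4x4, takes a point from world to camera coordinates); the wrist camera has in their place "T_tool_cam" (4x4, takes a point from camera to tool coordinates, whose origin is the TCP and whose axes are the tool frame's). Camera axes: x right, y down, z forward; pixel columns grow to the right and rows downward; lengths in m; the calibration is good to about 2 mm. A picture is of the moment at which its call begins: read the wrist's pose just before it. There is no depth.
- job_done(): hands the job in, once; it reports no verdict.
Trained networks look in a picture, given as the dict that the camera call returned (one of the last four; its "shot" number tells which), for a name from the list of things; names that differ only in an ending like _2 or _b are one class to them, and where a whole thing is asked for, a point or a joint stands for the part that bears it (a point fixed in the world has none). Each returns a list of dicts, best first, with "p" (0 to 1); they miss things now and then, are a little off and sometimes report something else, mostly with a low value. They report only what shows in the picture. A call takes as long as a camera call. They do not tell look-alikes from the thing itself.
- find_in(picture, label): "bbox" ([left, top, right, bottom] in pixels, round what is visible of it).
- masks_of(picture, label): "region" (480x640 bool, what is visible of it) and "bbox" ([left, top, right, bottom] in pixels, round what is visible of it).
- tip_of(picture, label): "position" ([row, column] in pixels: a listed point, or the origin of a listed thing).
The state is a dict: "clock": time; "joint_positions": joint angles; "joint_velocities": joint speeds; "tau": joint torques, N m; "tool_pos": TCP position; "tcp_rot": TCP orientation; "contact_force": force on the tool from outside, world axes, zero at the start; "wrist_torque": the same for the moment, N m; "finger_gap": finger opening in m.
Only numpy, scipy, OpenCV 4.12 (cv2) and the standard library are available. Lean on these libraries where they do the work, as an engineer would, in place of code of your own. Each camera call takes 0.05 s, during which the arm holds its last target.

### The job

Take the dark wooden guard off the apron and lay it on the cork mat, and lower the hammer rest by turning the brass knob clockwise to its end stop. Then slide every hammer carrier on the bench from the beech apron onto a rail of its own until it clicks fully home. With all of them held, turn the knob anticlockwise to its other end stop to raise the rest to voicing height, and let go; leave the other things on the bench undisturbed.

Things in the scene. Friction and masses are not known exactly. Their poses are not given: they have to be found in the camera images.
- carrier1_mid (a point): Centre (half-way up, 31 mm above the underside) of a hammer carrier. There are 3 or 4, all alike; an absent one reads None. It stands upright, 62 mm high, 0.13 kg: aluminium foot, dark neck, beech block with a red band, felt roll on top.
- carrier2_mid (a point): Centre of a hammer carrier like carrier 1. Foot: 44 mm long (its x), 34 mm wide (its y), 6 mm thick, with a 16 mm wide gap across under its middle for the detent. Neck 18 mm wide (y), from 6 to 14 mm above the underside.
- carrier3_mid (a point): Centre of a hammer carrier like carrier 1. The beech block to grip, from 14 to 50 mm above the underside, is 34 mm long (its x) and 26 mm wide (its y); the felt roll reaches 62 mm.
- carrier4_mid (a point): Centre of a hammer carrier like carrier 1. A half turn about its upright axis makes no difference: it slides in either way round.
- seat1 (a point): Where a carrier's centre is when it is fully home on this rail (moves up and down with the rest). Four parallel rails 72 mm apart run along the point's x; +x is the way a carrier is slid in, z is up. The slot floor lies 31 mm below this point; the slot is 37 mm wide and 8.5 mm high under steel lips 24 mm apart, whose top is 11.5 mm above the floor.
- seat2 (a point): As seat 1, next rail. In the point's x the slot opens at -27 mm, with flared guides out to -43 mm. From -31 to -115 mm lies the fixed beech apron, a brass line on it ahead of each rail; its top is 0.5 mm above the slot floor when the rest is fully lowered (below the floor when raised, so loading is for the lowered rest).
- seat3 (a point): As seat 1, next rail. A carrier is set on the apron, centre at about x = -66 mm, its x along the rail, and slid in +x. A sprung brass detent in the floor (3 to 10 N to pass) snaps into the gap of its foot at x = 0 and holds it; a hard stop lies 1 mm further.
- seat4 (a point): As seat 1, the rail nearest the knob. A carrier home on a rail leaves 46 mm free to the beech block of the next one.
- knob_grip (a point): on the axis of the brass knob on the stand's right-hand side, 14 mm below the top of its grip bar. The knob's axis is vertical; the grip bar is 50 mm long (point's x axis), 14 mm wide (point's y), 30 mm high, on a disc 62 mm across whose top is 19 mm below this point. The knob stays at one height.
- knob (a joint): angle of the knob, rad, growing anticlockwise seen from above: 0 = clockwise end stop, rest fully lowered; 2.6 = anticlockwise end stop, rest fully raised (20 mm higher). Stays where it is left; about 0.3 Nm to turn.
- guard_mid (a point): Centre of the apron guard, a dark wooden bar with brass ends, 120 mm long (its x) and 26 x 26 mm thick, 0.1 kg. It starts lying on the apron across the ends of the rails, in the way of the carriers.
- mat_mid (a point): Centre of the top of a fixed cork mat, 150 mm long (its x), 90 mm wide (its y), 3 mm thick, right of the stand: the guard's place while the rest is loaded.
- jar: frosted glass jar, 68 mm across, 85 mm high; a bystander, loose; origin at its underside's centre.
- tin: round copper tin, 68 mm across, 26 mm high; a bystander, loose; origin at its underside's centre.
- lever: cherry damper lever, 120 mm long stick, lying, up to 22 mm high; a bystander, loose; origin at its underside's centre.
- tail1: bare beech hammer tail, 75 mm long, lying, up to 26 mm high; a bystander, loose; origin at its underside's centre.
- tail2: bare beech hammer tail like the other; a bystander, loose; origin at its underside's centre.
- weight: steel key weight, 36 mm across, 24 mm high; a bystander, loose; origin at its underside's centre.
Not all that is in view belongs to the job. Of the things like the part that bears guard_mid, leave any that is purple; of the rest the smaller one is meant.

How it is judged:
By the outcome, as a careful person would: the job done as asked, in the order asked, and still so for the second after the job is handed in, with the robot touching nothing.
Of carrier1, carrier2, carrier3, carrier4 only 3 to 4 are there at a start; the rules pass over those that are not, and their reading is None.
At some moment in a run one of carrier1, carrier2, carrier3, carrier4 may be knocked a few centimetres aside while the robot is not near it.
Once in a run the grip may slacken for a moment while it holds something.
It also fails if it takes over 210 s, if anything falls off the work surface, if the arm or the gripper's body presses on something with over 40 N, if the wrist force passes 120 N, or if a joint passes its speed limit or range.

## Working session

There is one attempt and no reset: what is moved stays moved. The work goes in short steps, Python scripts to look and compute and a tool call to move; the robot and the scene stay as the last step left them, time stands still between calls to the robot, and variables do not carry over. Pictures are saved under pics/ and viewed, and the job is handed in when it is done.

Besides the shell and the picture viewer there is one more tool, called as name(argument=value, ...), one argument or row to a line, values as JSON. arm_command: Moves the arm, as the interface text tells. Scaled input: -1 to 1 covers 300 mm each way for a shift and 45 degrees each way for a turn. Its arguments: {"type":"object","properties":{"motion":{"type":"array","items":{"type":"array","items":{"type":"number"}}}},"required":["motion"]}

```bash
mkdir -p pics
python3 - <<'E'
from plant import *
import cv2,json
s=read_state();print({k:(v if not hasattr(v,'tolist') else v.tolist()) for k,v in s.items()})
for n in ["scene","top","wrist"]:
    f=grab_frame(n);cv2.imwrite(f"pics/a_{n}.png",f["pixels"]);print(n,f["intrinsics"].tolist() if hasattr(f["intrinsics"],'tolist') else f["intrinsics"],[f.get("camera_from_world"),f.get("T_tool_cam")])
E
```

```text
{'clock': 0.0, 'joint_positions': [62.269093698449495, 19.133192018550854, 2.2848735442285117, 84.01094179049502, -0.7680967149204365, 76.96539914061042, -3.35277077743833], 'joint_velocities': [-0.03525452142387806, -0.018940472887254783, 0.07023476359747075, -0.05717618287767327, -0.03925331939086284, 0.02020327900198044, 0.04063581974994549], 'tau': [0.00042573244172672275, -65.85531234741211, 1.3656961172819138, -40.55621266365051, 0.016743169398978353, 0.012459598656278104, 3.254956411069543e-06], 'tool_pos': [0.24379207786283935, -0.6020581342097947, 0.23040615977022005], 'tcp_rot': [179.993780810044, 0.09408214104755244, -67.95512555727439], 'contact_force': [-0.4737594298879783, -0.27573171506264443, -0.3296881215817484], 'wrist_torque': [0.043613272997327944, -0.015798599923240973, -0.036507118400427134], 'finger_gap': 0.085568891735207}
scene [[544.381575302159, 0.0, 310.88127132082974], [0.0, 544.381575302159, 239.42597508167748], [0.0, 0.0, 1.0]] [array([[-0.88124044,  0.47266569, -0.00156006,  0.47509101],
       [ 0.36355263,  0.67569279, -0.64130238, -0.18883324],
    
[... 256 characters left out ...]
404, -0.99991846, -0.00621852,  0.04460492],
       [-0.99507295, -0.01048686, -0.09858926,  0.54766469],
       [ 0.09851601,  0.00728755, -0.99510878,  1.58287529],
       [ 0.        ,  0.        ,  0.        ,  1.        ]]), None]
wrist [[417.0990719876218, 0.0, 316.85765381672536], [0.0, 417.0990719876218, 240.29777324963942], [0.0, 0.0, 1.0]] [None, array([[ 9.99999898e-01, -2.92037521e-04, -3.45281897e-04,
        -3.78453676e-04],
       [ 3.72011323e-04,  9.65361484e-01,  2.60915823e-01,
        -6.58031343e-02],
       [ 2.57124634e-04, -2.60915925e-01,  9.65361494e-01,
        -1.42603966e-01],
       [ 0.00000000e+00,  0.00000000e+00,  0.00000000e+00,
         1.00000000e+00]])]
```

View pics/a_scene.png

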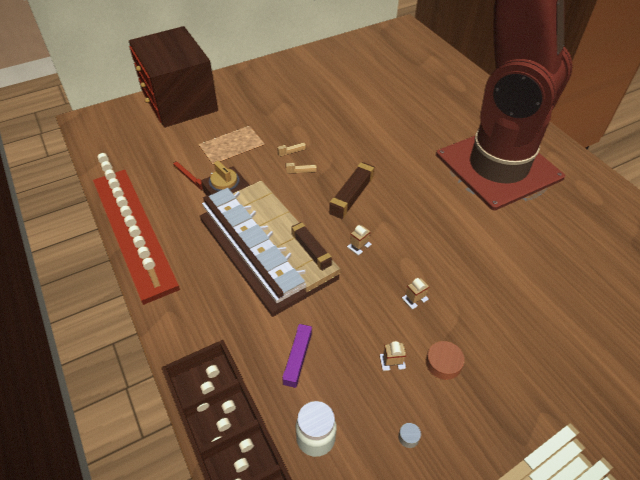

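View pics/a_top.png

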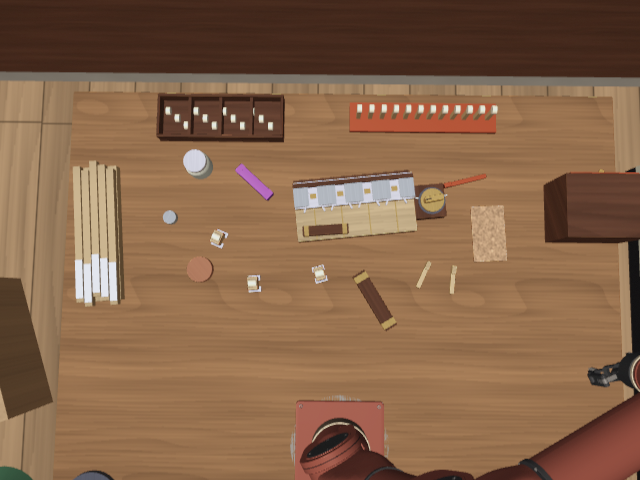

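View pics/a_wrist.png

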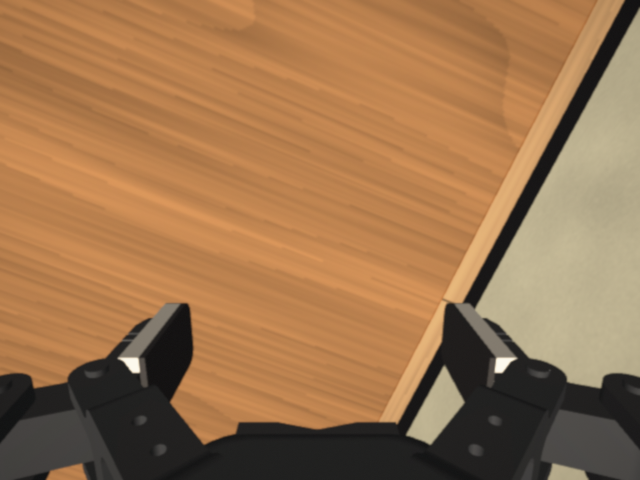

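The scene view shows the stand at about (265,240). Three carriers show at (360,238), (418,290) and (395,353).

Candidates for the guard in the top view:
- Dark bar with brass ends on the apron, at (325,230).
- Larger dark bar on the bench, at (375,300).
- Purple bar, at (254,182).

By the description it is the smaller non-purple one, the bar on the apron. Next I take measurements and a close crop.

```bash
cat > h.py <<'E'
from plant import *
import numpy as np, cv2
def proj(f,p,T=None):
    M=f["camera_from_world"] if T is None else T
    c=M[:3,:3]@np.asarray(p,float)+M[:3,3]; q=f["intrinsics"]@c; return q[:2]/q[2]
def ray(f,uv,T=None):
    M=f["camera_from_world"] if T is None else T
    R=M[:3,:3];t=M[:3,3]
    d=R.T@np.linalg.inv(f["intrinsics"])@np.array([uv[0],uv[1],1.]); return -R.T@t,d
def atz(f,uv,z,T=None):
    o,d=ray(f,uv,T); return o+d*(z-o[2])/d[2]
def tri(rays):
    A=np.zeros((3,3));b=np.zeros(3)
    for o,d in rays:
        d=d/np.linalg.norm(d);P=np.eye(3)-np.outer(d,d);A+=P;b+=P@o
    x=np.linalg.solve(A,b); r=[np.linalg.norm((np.eye(3)-np.outer(d,d)/(d@d))@(x-o)) for o,d in rays]
    return x,max(r)
from scipy.spatial.transform import Rotation as Ro
def wristT(f,s):
    R=Ro.from_euler('xyz',s["tcp_rot"],degrees=True).as_matrix()
    W=np.eye(4);W[:3,:3]=R;W[:3,3]=s["tool_pos"]
    return np.linalg.inv(W@f["T_tool_cam"])
def wrist():
    s=read_state();f=grab_frame("wrist");return f,wristT(f,s)
def goto(p,yaw,s=None):
    """tool-axis shift (normalised) and turn for target TCP p and world yaw"""
    s=s or read_state()
    R=Ro.from_euler('xyz',s["tcp_rot"],degrees=True).as_matrix()
    d=R.T@(np.asarray(p)-s["tool_pos"])
    # tool down: turn about tool z = -dyaw
    dy=(yaw-s["tcp_rot"][2]+90)%180-90
    print("pos",np.round(s["tool_pos"],4),"rot",np.round(s["tcp_rot"],2),"t",s["clock"]);
    print("shift",np.round(d/0.3,4),"turn",round(-dy/45,4),"gap",s["finger_gap"])
E
python3 - <<'E'
from h import *
fs=grab_frame("scene");ft=grab_frame("top")
for n in ["carrier1_mid","seat1","seat2","seat3","seat4","knob_grip","guard_mid","mat_mid","jar","tin","lever","tail1","weight"]:
    for nm,f in(("s",fs),("t",ft)):
        print(n,nm,[(round(d["p"],2),np.round(np.array(d["position"])[::-1],1).tolist()) for d in tip_of(f,n)][:6])
a=ft["pixels"][160:300,200:520];cv2.imwrite("pics/b_top.png",cv2.resize(a,None,fx=2.5,fy=2.5,interpolation=2))
a=fs["pixels"][130:330,180:380];cv2.imwrite("pics/b_sc.png",cv2.resize(a,None,fx=3,fy=3,interpolation=2))
E
```

```text
carrier1_mid s []
carrier1_mid t [(0.45, [464.1, 180.7])]
seat1 s [(0.71, [279.8, 262.2]), (0.63, [242.3, 218.1]), (0.59, [258.6, 241.9])]
seat1 t [(0.8, [395.0, 184.4]), (0.78, [309.7, 192.6]), (0.78, [343.0, 190.8]), (0.66, [369.1, 187.2])]
seat2 s [(0.71, [279.8, 262.2]), (0.63, [242.3, 218.1]), (0.59, [258.6, 241.9])]
seat2 t [(0.8, [395.0, 184.4]), (0.78, [309.7, 192.6]), (0.78, [343.0, 190.8]), (0.66, [369.1, 187.2])]
seat3 s [(0.71, [279.8, 262.2]), (0.63, [242.3, 218.1]), (0.59, [258.6, 241.9])]
seat3 t [(0.8, [395.0, 184.4]), (0.78, [309.7, 192.6]), (0.78, [343.0, 190.8]), (0.66, [369.1, 187.2])]
seat4 s [(0.71, [279.8, 262.2]), (0.63, [242.3, 218.1]), (0.59, [258.6, 241.9])]
seat4 t [(0.8, [395.0, 184.4]), (0.78, [309.7, 192.6]), (0.78, [343.0, 190.8]), (0.66, [369.1, 187.2])]
knob_grip s [(0.68, [219.6, 172.1])]
knob_grip t [(0.71, [435.0, 195.4])]
guard_mid s [(0.94, [314.4, 242.8]), (0.77, [354.1, 187.0]), (0.74, [295.8, 351.2])]
guard_mid t [(0.89, [251.8, 181.5]), (0.77, [373.5, 298.6]), (0.73, [327.4, 230.8])]
mat_mid s [(0.92, [228.9, 145.2]), (0.42, [313.2, 244.4])]
mat_mid t [(0.69, [484.2, 232.5]), (0.2, [216.1, 238.1])]
jar s [(0.21, [306.2, 168.3])]
jar t [(0.67, [200.4, 166.0])]
tin s [(0.34, [390.0, 352.7])]
tin t [(0.65, [202.5, 265.3]), (0.37, [365.0, 188.1])]
lever s [(0.63, [191.5, 176.8])]
lever t [(0.58, [463.9, 180.7])]
tail1 s [(0.8, [294.6, 147.7]), (0.61, [302.9, 172.1])]
tail1 t [(0.63, [420.1, 277.5]), (0.51, [451.4, 278.5])]
weight s [(0.78, [404.7, 437.8])]
weight t [(0.71, [172.9, 215.4]), (0.46, [215.8, 239.4])]
```

View pics/b_top.png

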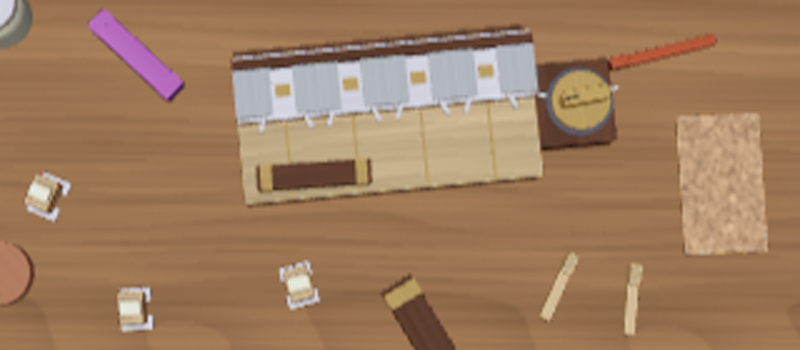

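View pics/b_sc.png

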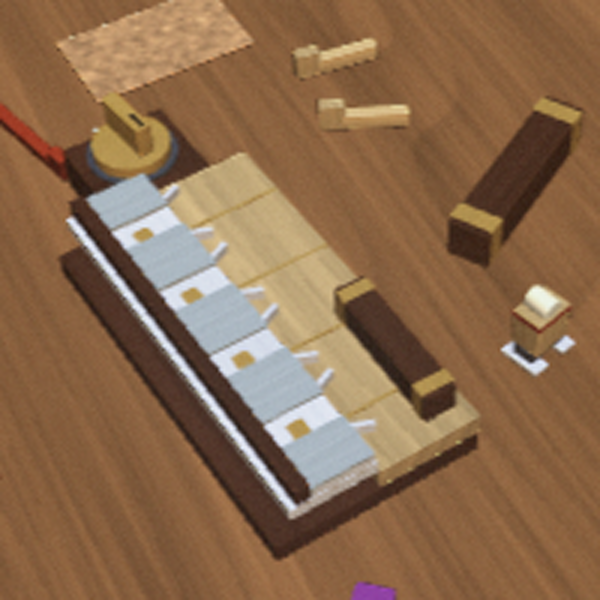

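Run:
```python
from h import *
fs=grab_frame("scene");ft=grab_frame("top")
P={"guard":((314.4,242.8),(327.4,230.8)),"big":((354.1,187),(373.5,298.6)),"knob":((219.6,172.1),(435,195.4)),"mat":((228.9,145.2),(484.2,232.5)),"seatL":((279.8,262.2),(309.7,192.6)),"seat2":((258.6,241.9),(343,190.8)),"seat3":((242.3,218.1),(369.1,187.2))}
for k,(a,b) in P.items():
    x,r=tri([ray(fs,a),ray(ft,b)]);print(k,x.round(3),round(r,4))
for f in (fs,ft):
  print([(round(d["p"],2),d["bbox"]) for d in find_in(f,"carrier1_mid")])
for uv in [(218,239),(254,284),(320,274),(395,184),(484,232.5),(199,268),(200,165)]: print(uv,atz(ft,uv,0.03).round(3))
```

```text
guard [0.556 0.042 0.054] 0.0027
big [ 0.381 -0.082  0.03 ] 0.0019
knob [ 0.652 -0.24   0.068] 0.0005
mat [ 0.569 -0.387  0.004] 0.0059
seatL [0.653 0.086 0.097] 0.001
seat2 [0.662 0.001 0.073] 0.0002
seat3 [ 0.669 -0.066  0.086] 0.0007
[]
[(0.21, [183.9, 151.6, 209.8, 179.1])]
(218, 239) [0.536 0.332 0.03 ]
(254, 284) [0.417 0.233 0.03 ]
(320, 274) [0.446 0.059 0.03 ]
(395, 184) [ 0.689 -0.14   0.03 ]
(484, 232.5) [ 0.561 -0.376  0.03 ]
(199, 268) [0.458 0.38  0.03 ]
(200, 165) [0.736 0.386 0.03 ]
```

The close crop confirms the choice: the dark bar with brass ends, on the apron at crop (315,175), is the guard. The larger one lies on the bench and the purple one is elsewhere. There are three carriers. Next is a survey pose above the stand.

Run:
```python
from h import *
goto([0.52,0.0,0.38],5)
```

```text
pos [ 0.2439 -0.6025  0.2313] rot [180.     0.   -67.96] t 1.75
shift [-1.516  -1.6066 -0.4956] turn -1.6212 gap 0.08555507426938558
```

arm_command(
  motion=[
    [0,-0.76,-0.8,-0.5,-0.8],
    [0,-0.76,-0.8,-0.5,-0.8],
    [0,-0.76,-0.8,-0.5,-0.8],
    [0,-0.76,-0.8,-0.5,-0.8],
    [0,-0.76,-0.8,-0.5,-0.8],
    [0,-0.76,-0.8,-0.5,-0.8],
    [0,-0.76,-0.8,-0.5,-0.8],
    [0,-0.76,-0.8,-0.5,-0.8],
    [0,-0.76,-0.8,-0.5,-0.8],
  ],
)

```text
clock: 2.65
tool_pos: [0.3823, -0.2993, 0.3828]
tcp_rot: [180.0, -0.2, -31.7]
contact_force: [-1.2, -1.2, -0.0]
finger_gap: 0.0853
```

Run:
```python
from h import *
goto([0.52,0.0,0.38],5)
```

```text
pos [ 0.3823 -0.2993  0.3828] rot [ 1.7998e+02 -1.6000e-01 -3.1710e+01] t 2.65
shift [-0.1339 -1.09    0.0085] turn -0.8159 gap 0.08528368265827471
```

arm_command(
  motion=[
    [0,-0.134,-1.0,0.0,-0.816],
    [0,-0.134,-1.0,0.0,-0.816],
    [0,-0.134,-1.0,0.0,-0.816],
    [0,-0.134,-1.0,0.0,-0.816],
    [0,-0.134,-1.0,0.0,-0.816],
    [0,-0.134,-1.0,0.0,-0.816],
    [0,-0.134,-1.0,0.0,-0.816],
    [0,-0.134,-1.0,0.0,-0.816],
    [0,-0.134,-1.0,0.0,-0.816],
  ],
)

```text
clock: 3.55
tool_pos: [0.5056, -0.0255, 0.3818]
tcp_rot: [179.9, -0.0, 4.8]
contact_force: [-0.5, 0.2, 0.9]
finger_gap: 0.0854
```

Run:
```python
from h import *
f,T=wrist();cv2.imwrite("pics/c_w.png",f["pixels"]);print(f["shot"])
ft=grab_frame("top");cv2.imwrite("pics/c_top.png",ft["pixels"])
for n in ["carrier1_mid","seat1","knob_grip","guard_mid","mat_mid","tail1"]:
    print(n,[(round(d["p"],2),np.round(np.array(d["position"])[::-1],1).tolist()) for d in tip_of(f,n)][:6])
for n in ["carrier1_mid","guard_mid","knob"]:
    print(n,[(round(d["p"],2),np.round(d["bbox"])) for d in find_in(f,n)])
    print(n,[(round(d["p"],2),np.round(d["bbox"])) for d in find_in(ft,n)])
```

```text
8
carrier1_mid []
seat1 [(0.98, [458.3, 297.3]), (0.72, [468.7, 172.1]), (0.67, [471.8, 102.0]), (0.66, [459.5, 240.4])]
knob_grip [(0.75, [413.4, 374.8])]
guard_mid [(0.69, [215.8, 224.3]), (0.66, [374.2, 126.2]), (0.6, [259.6, 317.5])]
mat_mid [(0.91, [334.0, 436.9])]
tail1 [(0.89, [259.3, 320.5]), (0.74, [246.1, 367.3])]
carrier1_mid []
carrier1_mid [(0.25, array([246., 274., 259., 295.]))]
guard_mid [(0.87, array([359.,  71., 389., 185.])), (0.66, array([146., 180., 276., 267.])), (0.44, array([415.,  50., 505., 336.])), (0.42, array([466.,   0., 485.,   6.]))]
guard_mid [(0.93, array([235., 163., 274., 200.])), (0.75, array([302., 227., 337., 238.])), (0.43, array([293., 173., 414., 214.])), (0.41, array([187., 256., 212., 285.]))]
knob [(0.67, array([390., 339., 438., 394.]))]
knob [(0.63, array([419., 190., 442., 214.]))]
```

View pics/c_w.png

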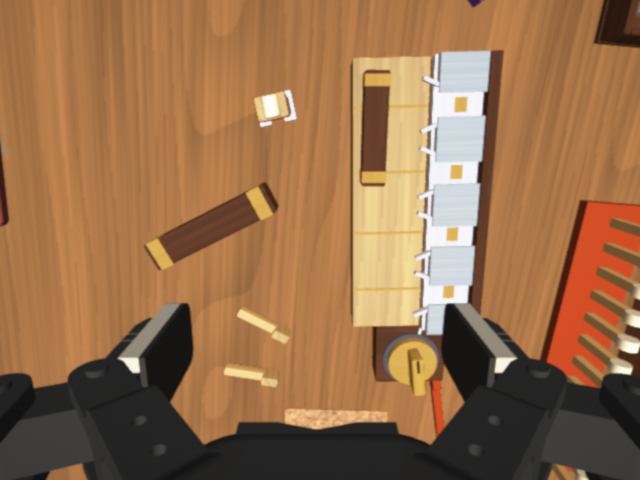

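View pics/c_top.png

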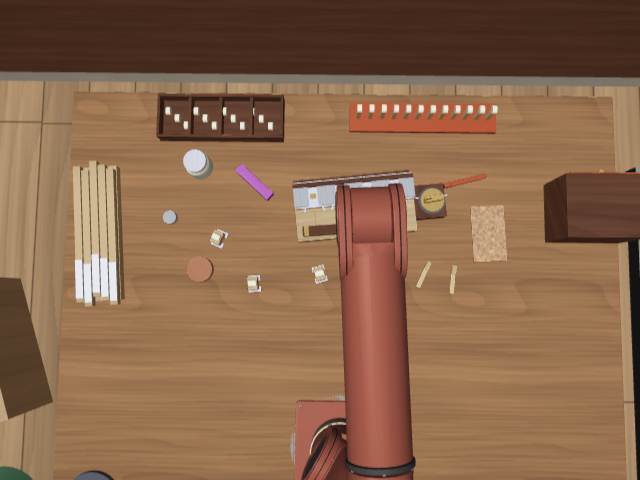

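Wrist view: brass detents at about (461,105), (456,172), (452,234) and (448,292). The guard spans (376,72) to (373,185), and the knob bar is at (417,370). There is no fourth carrier. Now I fit the stand pose.

Run:
```python
from h import *
from scipy.optimize import least_squares
f,T=wrist();fs=grab_frame("scene")
def cen(img,uv,r=9):
    u,v=map(int,map(round,uv));p=img[v-r:v+r+1,u-r:u+r+1].astype(float)
    hsv=cv2.cvtColor(p.astype(np.uint8),cv2.COLOR_BGR2HSV)
    m=(hsv[...,1]>90)&(hsv[...,0]<30)&(hsv[...,2]>90)
    n,l,st,c=cv2.connectedComponentsWithStats(m.astype(np.uint8))
    i=1+np.argmin([np.hypot(*(c[k]-r))-0*st[k,4] for k in range(1,n)]);return c[i]+[u-r,v-r],st[i,4]
W=[(461,105),(456,172),(452,234),(448,292)]
S=[(279.3,273.3),(261,250),(243.7,228.3),(228,208.7)]
Wc=[cen(f["pixels"],p) for p in W];Sc=[cen(fs["pixels"],p,5) for p in S];print(Wc,Sc)
Wc=np.array([c[0] for c in Wc]);Sc=np.array([c[0] for c in Sc])
Tp=np.array([(312.8,196),(340,193.6),(367.2,191.2),(394,188.4)])
ft=grab_frame("top")
def pts(q):
    x,y,z,a=q[:4];c,s=np.cos(a),np.sin(a)
    return [np.array([x-s*(36-72*(i-1))*1,y+c*(36-72*(i-1)),z]) for i in range(4)]
def pts(q):
    x,y,z,a=q;c,s=np.cos(a),np.sin(a)
    return [np.array([x-s*o,y+c*o,z]) for o in(.108,.036,-.036,-.108)]
def res(q,sel):
    r=[]
    for i,p in enumerate(pts(q)):
        if 'w' in sel:r+=list(proj(f,p,T)-Wc[i])
        if 's' in sel:r+=list(proj(fs,p)-Sc[i])
        if 't' in sel:r+=list(proj(ft,p)-Tp[i])
    return r
for sel in("w","ws","wst","st"):
    o=least_squares(res,[.67,-.03,.05,.09],args=(sel,));print(sel,o.x.round(4),np.degrees(o.x[3]).round(2),np.sqrt(np.mean(o.fun**2)).round(2))
print(np.round(pts(o.x),3))
for z in(.03,.035,.04):
  print(z,"apron",[atz(f,p,z,T).round(3) for p in((354,58),(353,326),(386,106))])
for z in (.05,.06):print("guard",[atz(f,p,z,T).round(4) for p in((376,72),(373,185),(390,72),(387,185),(363,71),(361,184))])
```

```text
[(array([459.2278481 , 107.34810127]), np.int32(158)), (array([454.89130435, 173.91304348]), np.int32(138)), (array([450.55371901, 236.37190083]), np.int32(121)), (array([446.61061947, 293.44247788]), np.int32(113))] [(array([279.11111111, 272.48148148]), np.int32(27)), (array([260.45, 249.3 ]), np.int32(20)), (array([243.26315789, 227.94736842]), np.int32(19)), (array([227.25 , 207.625]), np.int32(16))]
w [ 0.6632 -0.0302  0.0529  0.1054] 6.04 0.17
ws [ 0.6638 -0.0306  0.0521  0.1059] 6.07 0.44
wst [ 0.6634 -0.0301  0.0527  0.1056] 6.05 0.63
st [ 0.6639 -0.0289  0.0542  0.1054] 6.04 0.71
[[ 0.653  0.078  0.054]
 [ 0.66   0.007  0.054]
 [ 0.668 -0.065  0.054]
 [ 0.675 -0.136  0.054]]
0.03 apron [array([0.535, 0.12 , 0.03 ]), array([ 0.569, -0.202,  0.03 ]), array([0.576, 0.073, 0.03 ])]
0.035 apron [array([0.534, 0.119, 0.035]), array([ 0.568, -0.199,  0.035]), array([0.576, 0.073, 0.035])]
0.04 apron [array([0.534, 0.118, 0.04 ]), array([ 0.568, -0.197,  0.04 ]), array([0.575, 0.072, 0.04 ])]
guard [array([0.5581, 0.105 , 0.05  ]), array([ 0.5696, -0.0147,  0.05  ]), array([0.5729, 0.1063, 0.05  ]), array([ 0.5855, -0.0133,  0.05  ]), array([0.5442, 0.1047, 0.05  ]), array([ 0.5558, -0.0148,  0.05  ])]
guard [array([0.5569, 0.1037, 0.06  ]), array([ 0.5681, -0.0135,  0.06  ]), array([0.5714, 0.1049, 0.06  ]), array([ 0.5837, -0.0122,  0.06  ]), array([0.5433, 0.1035, 0.06  ]), array([ 0.5547, -0.0136,  0.06  ])]
```

Run:
```python
from h import *
goto([0.5645,0.0455,0.12],5.5)
```

```text
pos [ 0.5058 -0.0229  0.3826] rot [ 1.7989e+02 -1.2000e-01  5.0100e+00] t 4.4
shift [ 0.2131 -0.2118  0.8753] turn -0.011 gap 0.08552248429528678
```

arm_command(
  motion=[
    [0.45,0.213,-0.212,0.2,-0.011],
    [0.45,0.213,-0.212,0.5,-0.011],
    [0.45,0.213,-0.212,0.8,-0.011],
    [0.45,0.213,-0.212,0.875,-0.011],
    [0.45,0.213,-0.212,0.875,-0.011],
    [0.45,0.213,-0.212,0.875,-0.011],
    [0.45,0.213,-0.212,0.875,-0.011],
    [0.45,0.213,-0.212,0.875,-0.011],
  ],
)

```text
clock: 5.2
tool_pos: [0.5645, 0.0457, 0.1208]
tcp_rot: [179.9, -0.1, 5.5]
contact_force: [0.4, -0.1, 1.3]
finger_gap: 0.0469
```

Run:
```python
from h import *
goto([0.5645,0.0455,0.042],5.5)
f,T=wrist();cv2.imwrite("pics/d_w.png",f["pixels"])
fs=grab_frame("scene");cv2.imwrite("pics/d_s.png",cv2.resize(fs["pixels"][130:330,180:430],None,fx=3,fy=3))
```

```text
pos [0.5645 0.0457 0.1208] rot [ 1.7992e+02 -8.0000e-02  5.5200e+00] t 5.2
shift [-5.000e-04  2.000e-04  2.627e-01] turn 0.0005 gap 0.04691286087030846
```

View pics/d_w.png

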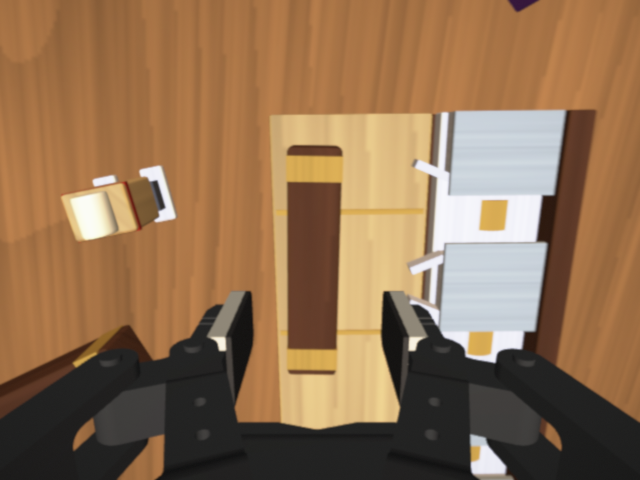

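View pics/d_s.png

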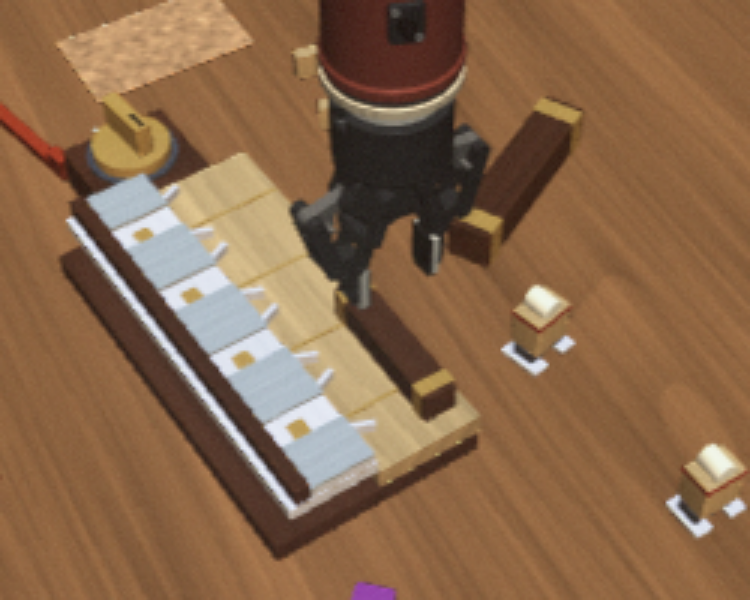

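The guard is centred between the open fingers. It runs from (315,150) to (312,370), clear of the guides.

arm_command(
  motion=[
    [0.45,0,0,0.1,0],
    [0.45,0,0,0.2,0],
    [0.45,0,0,0.25,0],
    [0.45,0,0,0.25,0],
    [1,0,0,0.25,0],
    [1,0,0,0.25,0],
    [1,0,0,0.25,0],
    [1,0,0,0.25,0],
    [1,0,0,0.25,0],
  ],
)

```text
clock: 6.2
tool_pos: [0.5678, 0.0456, 0.0499]
tcp_rot: [179.8, -0.5, 5.5]
contact_force: [-1.3, -1.2, 7.0]
finger_gap: 0.0249
```

arm_command(
  motion=[
    [1,0,0,-0.1,0],
    [1,0,0,-0.3,0],
    [1,0,0,-0.4,0],
    [1,0,0,-0.4,0],
    [1,0,0,-0.4,0],
  ],
)

```text
clock: 6.7
tool_pos: [0.5675, 0.0458, 0.1715]
tcp_rot: [179.8, -0.7, 5.5]
contact_force: [0.2, -0.1, -1.8]
finger_gap: 0.0248
```

Run:
```python
from h import *
goto([0.5645,0.0455,0.2],5.5)
s=read_state();print(s["contact_force"])
f,T=wrist();cv2.imwrite("pics/e_w.png",f["pixels"])
fs=grab_frame("scene");cv2.imwrite("pics/e_s.png",cv2.resize(fs["pixels"][50:330,120:430],None,fx=2.5,fy=2.1))
# mat corners
ft=grab_frame("top")
for m in masks_of(fs,"mat_mid")[:1]:
    c=cv2.findContours(m["region"].astype(np.uint8),0,1)[0];c=max(c,key=cv2.contourArea)
    P=np.array([atz(fs,p[0],.003)[:2] for p in c],np.float32);print("scene",m["p"],cv2.minAreaRect(P))
for m in masks_of(ft,"mat_mid")[:1]:
    c=cv2.findContours(m["region"].astype(np.uint8),0,1)[0];c=max(c,key=cv2.contourArea)
    P=np.array([atz(ft,p[0],.003)[:2] for p in c],np.float32);print("top",m["p"],cv2.minAreaRect(P))
```

```text
pos [0.5675 0.0458 0.1715] rot [179.81  -0.67   5.47] t 6.7
shift [-0.009   0.0005 -0.095 ] turn -0.0007 gap 0.024762783072425017
[ 0.17702281 -0.12617665 -1.7860425 ]
scene 0.66 ((0.5672204494476318, -0.39491888880729675), (0.14849932491779327, 0.09159353375434875), 3.1402809619903564)
top 0.81 ((0.5601962804794312, -0.39416682720184326), (0.15251201391220093, 0.09442310035228729), 0.970365583896637)
```

View pics/e_w.png

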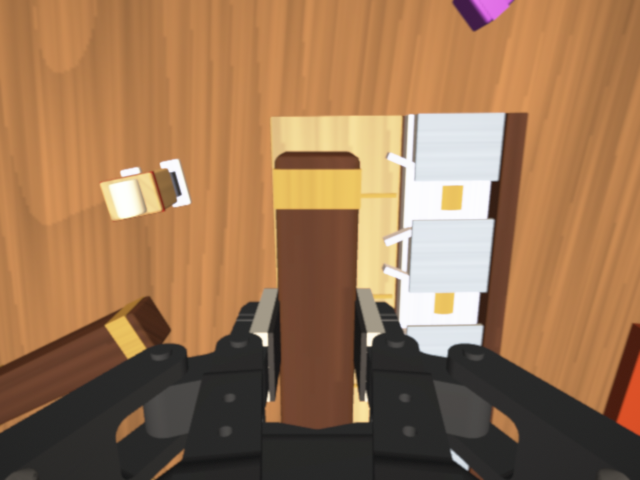

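View pics/e_s.png

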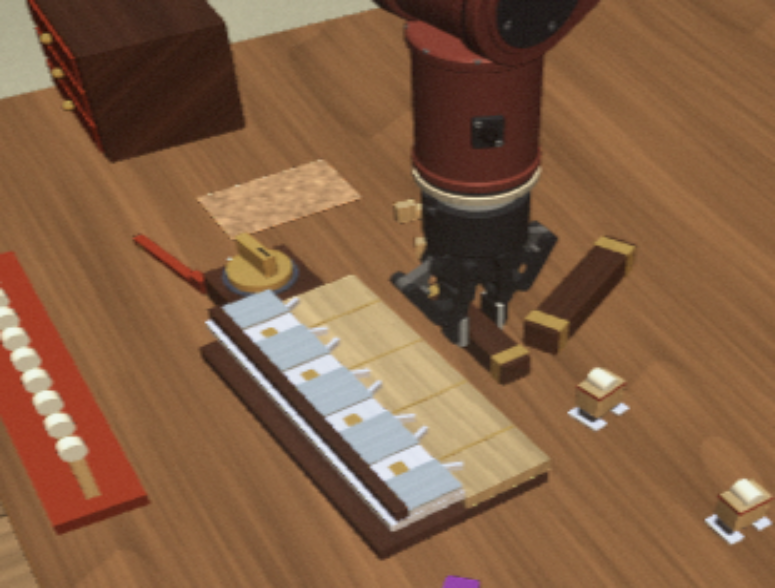

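arm_command(
  motion=[
    [1,-0.02,0.15,-0.06,0.1],
    [1,-0.04,0.3,-0.06,0.3],
    [1,-0.05,0.45,-0.06,0.5],
    [1,-0.06,0.6,-0.06,0.7],
    [1,-0.076,0.73,-0.06,0.9],
    [1,-0.076,0.8,-0.06,1.0],
    [1,-0.076,0.85,-0.06,1.0],
    [1,-0.076,0.85,-0.06,1.0],
  ],
)

```text
clock: 7.75
tool_pos: [0.5671, -0.2121, 0.1862]
tcp_rot: [-179.9, -0.3, -39.5]
contact_force: [-0.1, 0.1, -0.8]
finger_gap: 0.0243
```

Run:
```python
from h import *
goto([0.564,-0.394,0.15],-88)
```

```text
pos [ 0.5671 -0.2121  0.1862] rot [-179.88   -0.3   -39.47] t 7.75
shift [0.3768 0.4751 0.1216] turn 1.0785 gap 0.02425882036438382
```

arm_command(
  motion=[
    [1,0.1,0.12,0,0.2],
    [1,0.2,0.25,0,0.4],
    [1,0.3,0.4,0,0.6],
    [1,0.377,0.475,0,0.8],
    [1,0.377,0.475,0.05,1.0],
    [1,0.377,0.475,0.1,1.0],
    [1,0.377,0.475,0.12,1.0],
    [1,0.377,0.475,0.12,1.0],
  ],
)

```text
clock: 8.55
tool_pos: [0.5644, -0.3918, 0.1493]
tcp_rot: [-179.8, -0.0, -84.2]
contact_force: [0.3, -1.0, -0.8]
finger_gap: 0.0247
```

Run:
```python
from h import *
goto([0.564,-0.394,0.022],-88)
f,T=wrist();cv2.imwrite("pics/f_w.png",f["pixels"]);print(read_state()["contact_force"])
```

```text
pos [ 0.5644 -0.3918  0.1493] rot [-179.77   -0.    -84.16] t 8.55
shift [0.007  0.0037 0.4244] turn 0.0853 gap 0.02474105810457911
[-0.28583345  0.6228641   0.02182588]
```

View pics/f_w.png

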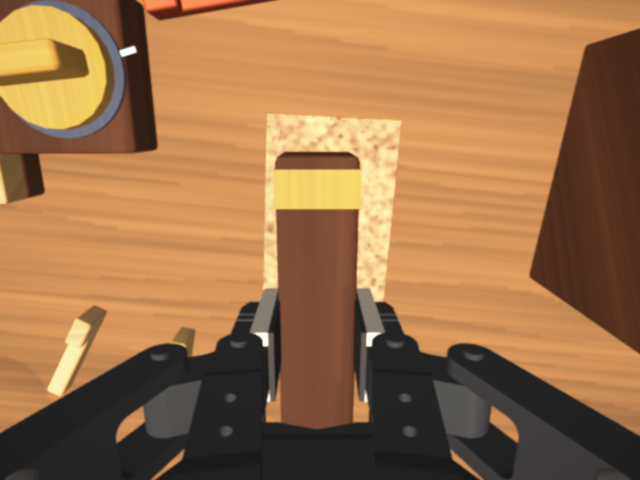

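arm_command(
  motion=[
    [1,0.012,0.004,0.12,0.085],
    [1,0.012,0.004,0.26,0.085],
    [1,0.012,0.004,0.36,0.085],
    [1,0.012,0.004,0.4,0.085],
    [1,0.012,0.004,0.41,0.085],
    [1,0.012,0.004,0.41,0.085],
  ],
)

```text
clock: 9.2
tool_pos: [0.5655, -0.3965, 0.0289]
tcp_rot: [-179.6, -0.1, -88.0]
contact_force: [-0.2, -0.6, -1.6]
finger_gap: 0.0245
```

arm_command(
  motion=[
    [1,0,0,0.008,0],
    [1,0,0,0.016,0],
    [1,0,0,0.024,0],
    [1,0,0,0.032,0],
  ],
)

```text
clock: 9.6
tool_pos: [0.5657, -0.3967, 0.0196]
tcp_rot: [-179.6, -0.1, -88.0]
contact_force: [-0.8, -0.3, -1.0]
finger_gap: 0.0242
```

arm_command(
  motion=[
    [1,0,0,0.008,0],
    [1,0,0,0.016,0],
    [1,0,0,0.02,0],
  ],
)

```text
clock: 9.9
tool_pos: [0.5657, -0.3966, 0.0133]
tcp_rot: [-179.6, -0.1, -88.0]
contact_force: [-0.9, 0.3, 2.6]
finger_gap: 0.0246
```

arm_command(
  motion=[
    [1,0,0,0.006,0],
    [1,0,0,0.008,0],
  ],
)

```text
clock: 10.1
tool_pos: [0.5657, -0.3966, 0.013]
tcp_rot: [-179.6, -0.1, -88.0]
contact_force: [-8.6, 5.1, 20.4]
finger_gap: 0.0246
```

arm_command(
  motion=[
    [1,0,0,-0.002,0],
    [0.4,0,0,-0.002,0],
    [0.3,0,0,-0.002,0],
    [0.2,0,0,-0.002,0],
    [0.2,0,0,-0.002,0],
    [0.2,0,0,-0.1,0],
    [0.2,0,0,-0.3,0],
    [0.2,0,0,-0.5,0],
    [0.2,0,0,-0.6,0],
    [0.2,0,0,-0.6,0],
  ],
)

```text
clock: 11.1
tool_pos: [0.5676, -0.3981, 0.202]
tcp_rot: [-179.0, -0.5, -88.0]
contact_force: [-0.0, -0.3, 0.4]
finger_gap: 0.0683
```

Run:
```python
from h import *
f,T=wrist();cv2.imwrite("pics/g_w.png",f["pixels"])
print([(round(d["p"],2),d["position"]) for d in tip_of(f,"knob_grip")])
for m in masks_of(f,"knob")[:2]: print(m["p"],m["bbox"])
for z in(.08,):print(atz(f,(20,60),z,T))
goto([.653,-.24,.2],-80)
```

```text
[(0.96, [99.4, 58.2])]
[ 0.66778139 -0.2205372   0.08      ]
pos [ 0.5643 -0.3961  0.1925] rot [-1.7962e+02 -1.2000e-01 -8.7990e+01] t 11.25
shift [-0.5096 -0.3139 -0.0238] turn -0.1776 gap 0.06845891995523173
```

View pics/g_w.png

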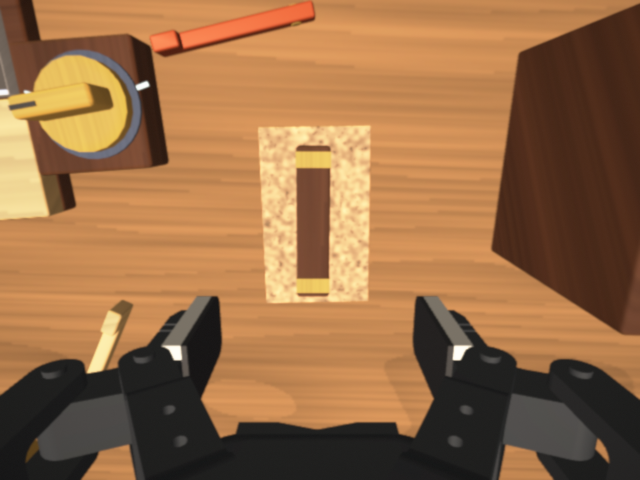

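The guard lies inside the mat (mat rows 127 to 300, guard rows 147 to 295). The knob bar runs from (10,107) to (92,95). Next I move over the knob.

arm_command(
  motion=[
    [0.4,-0.2,-0.12,0,-0.2],
    [0.4,-0.35,-0.2,0,-0.4],
    [0.4,-0.46,-0.3,0,-0.6],
    [0.4,-0.46,-0.3,0,-0.8],
    [0.4,-0.46,-0.3,0,-1.0],
    [0.4,-0.46,-0.3,0,-1.0],
    [0.4,-0.46,-0.3,0,-1.0],
  ],
)

```text
clock: 11.95
tool_pos: [0.6486, -0.2547, 0.1904]
tcp_rot: [-179.9, -0.2, -42.9]
contact_force: [-0.9, -0.6, -0.2]
finger_gap: 0.0508
```

Run:
```python
from h import *
goto([.652,-.24,.17],10)
```

```text
pos [ 0.6486 -0.2547  0.1904] rot [-1.7988e+02 -1.6000e-01 -4.2950e+01] t 11.95
shift [-0.0251 -0.0435  0.0679] turn -1.1766 gap 0.050799333142699084
```

arm_command(
  motion=[
    [0.4,-0.025,-0.043,0.03,-0.2],
    [0.4,-0.025,-0.043,0.06,-0.4],
    [0.4,-0.025,-0.043,0.068,-0.6],
    [0.4,-0.025,-0.043,0.068,-0.8],
    [0.4,-0.025,-0.043,0.068,-1.0],
    [0.4,-0.025,-0.043,0.068,-1.0],
    [0.4,-0.025,-0.043,0.068,-1.0],
  ],
)

```text
clock: 12.65
tool_pos: [0.6512, -0.2402, 0.1685]
tcp_rot: [-180.0, -0.1, 2.0]
contact_force: [-0.0, 0.4, -0.6]
finger_gap: 0.0513
```

Run:
```python
from h import *
f,T=wrist();cv2.imwrite("pics/h_w.png",f["pixels"])
fs=grab_frame("scene");cv2.imwrite("pics/h_s.png",cv2.resize(fs["pixels"][100:300,150:350],None,fx=3,fy=3))
a=[d["position"] for d in tip_of(f,"knob_grip")];print(a)
b=[d["position"] for d in tip_of(fs,"knob_grip")];print(b)
if a and b: print(tri([ray(f,a[0][::-1],T),ray(fs,b[0][::-1])]))
goto([.652,-.24,.17],10)
```

```text
[[242.0, 305.8]]
[[170.9, 221.8]]
(array([ 0.64507782, -0.24145219,  0.06679556]), np.float64(0.0007196338611087483))
pos [ 0.6517 -0.2401  0.1694] rot [ 1.7999e+02 -1.6000e-01  1.9500e+00] t 12.85
shift [ 0.001  -0.0003 -0.0019] turn -0.1788 gap 0.05134649498505209
```

View pics/h_w.png

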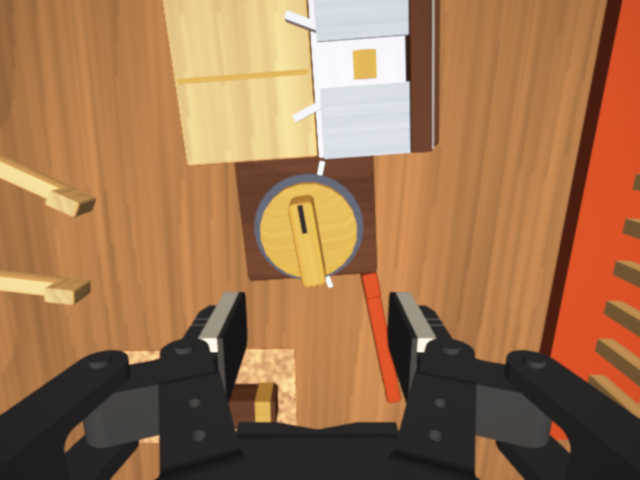

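View pics/h_s.png

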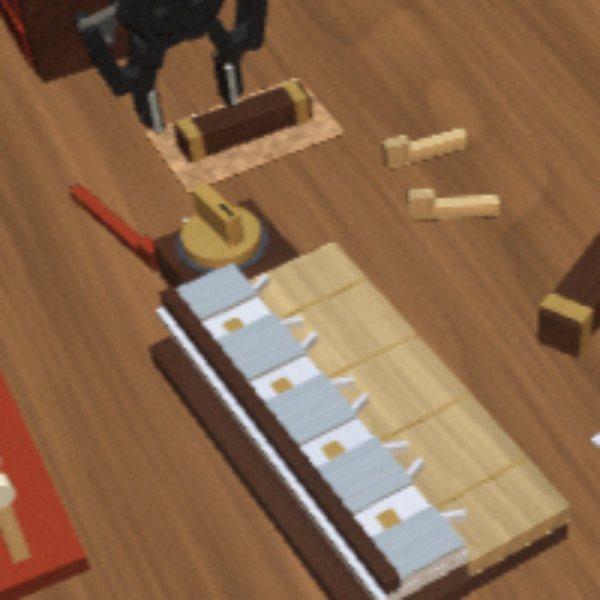

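Run:
```python
from h import *
f,T=wrist()
for z in(.043,.048):print("disc",z,atz(f,(309,229),z,T), atz(f,(255,229),z,T)-atz(f,(363,229),z,T))
for z in(.078,.081,.085):
  a=atz(f,(303,198),z,T);b=atz(f,(315,285),z,T);print("bar",z,(a+b)/2,np.linalg.norm(b-a),np.degrees(np.arctan2(*(b-a)[1::-1])))
```

```text
disc 0.043 [ 0.64651212 -0.23895106  0.043     ] [-7.15867428e-02 -2.37467927e-03  5.55111512e-17]
disc 0.048 [ 0.6465565  -0.23774307  0.048     ] [-0.0702563  -0.00233055  0.        ]
bar 0.078 [ 0.64715804 -0.23870513  0.078     ] 0.05292951959470329 -80.76598398366396
bar 0.081 [ 0.64718037 -0.23787509  0.081     ] 0.052251033777539445 -80.76598398366394
bar 0.085 [ 0.64721015 -0.23676838  0.085     ] 0.051346386021320925 -80.76598398366392
```

arm_command(
  motion=[
    [0.5,-0.017,-0.003,0.0,-0.16],
    [0.5,-0.017,-0.003,0.1,-0.16],
    [0.5,-0.017,-0.003,0.23,-0.16],
    [0.5,-0.017,-0.003,0.32,-0.16],
    [0.5,-0.017,-0.003,0.37,-0.16],
    [0.5,-0.017,-0.003,0.37,-0.16],
    [0.7,-0.017,-0.003,0.37,-0.16],
    [0.8,-0.017,-0.003,0.37,-0.16],
    [1,-0.017,-0.003,0.37,-0.16],
    [1,-0.017,-0.003,0.37,-0.16],
    [1,-0.017,-0.003,0.37,-0.16],
  ],
)

```text
clock: 14.0
tool_pos: [0.6461, -0.2397, 0.0597]
tcp_rot: [179.9, -0.1, 9.2]
contact_force: [-7.0, 0.6, 7.0]
finger_gap: 0.0129
```

arm_command(
  motion=[
    [1,0,0,-0.004,0.1],
    [1,0,0,-0.004,0.2],
    [1,0,0,-0.004,0.3],
    [1,0,0,-0.004,0.4],
    [1,0,0,-0.004,0.5],
    [1,0,0,-0.004,0.6],
    [1,0,0,-0.004,0.7],
    [1,0,0,-0.004,0.8],
    [1,0,0,-0.004,0.9],
    [1,0,0,-0.004,1.0],
    [1,0,0,-0.004,1.0],
  ],
)

```text
clock: 15.1
tool_pos: [0.6453, -0.2395, 0.0598]
tcp_rot: [180.0, 0.0, -35.9]
contact_force: [6.7, 7.1, -10.4]
finger_gap: 0.0129
```

Run:
```python
from h import *
s=read_state();print(s["wrist_torque"],s["joint_positions"])
fs=grab_frame("scene");cv2.imwrite("pics/i_s.png",cv2.resize(fs["pixels"][100:300,150:350],None,fx=3,fy=3))
```

```text
[ 1.79380464 -1.56222112  0.20997659] [ 30.80155944  32.22836124 -19.54294001  87.35159746  11.6446105
  62.44698868 -27.27995927]
```

View pics/i_s.png

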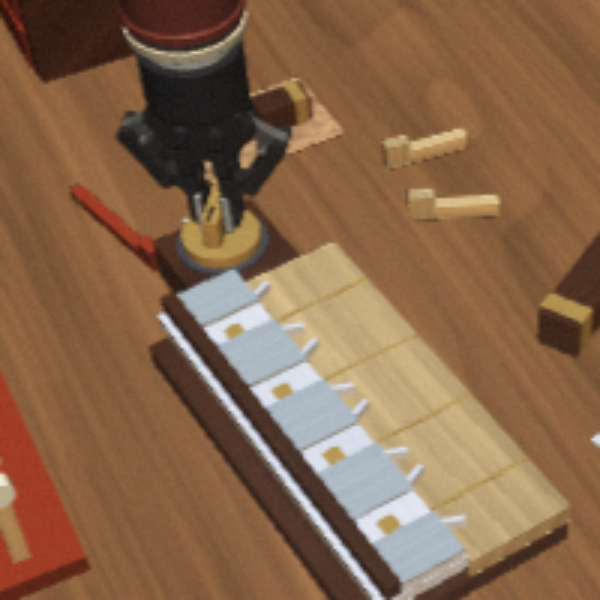

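arm_command(
  motion=[
    [1,0,0,0,0.1],
    [1,0,0,0,0.2],
    [1,0,0,0,0.3],
    [1,0,0,0,0.4],
    [1,0,0,0,0.5],
    [1,0,0,0,0.6],
    [1,0,0,0,0.7],
    [1,0,0,0,0.8],
    [1,0,0,0,0.8],
  ],
)

```text
clock: 16.05
tool_pos: [0.645, -0.239, 0.0598]
tcp_rot: [179.9, 0.0, -71.7]
contact_force: [-1.9, 0.4, -5.7]
finger_gap: 0.0127
```

Run:
```python
from h import *
s=read_state();print(s["wrist_torque"],s["joint_positions"],s["contact_force"])
```

```text
[ 0.22215462  0.34049451 -0.26740568] [ 25.72209262  31.37828169 -12.49661256  87.67983055   7.36542801
  61.81312674 -60.1829737 ] [-1.94434143  0.40133098 -5.72203643]
```

arm_command(
  motion=[
    [1,0,0,0,0.1],
    [1,0,0,0,0.2],
    [1,0,0,0,0.3],
    [1,0,0,0,0.4],
  ],
)

```text
clock: 16.45
tool_pos: [0.645, -0.2388, 0.0599]
tcp_rot: [179.9, -0.0, -89.5]
contact_force: [-1.9, -1.2, -4.9]
finger_gap: 0.013
```

Run:
```python
from h import *
s=read_state();print(s["wrist_torque"],s["joint_positions"],s["contact_force"])
```

```text
[-0.0791265   0.28657444  2.60933264] [ 23.14763104  31.07497222  -8.98843654  87.83781674   5.31904172
  61.57814912 -76.58592005] [-1.86854367 -1.18568577 -4.90830549]
```

arm_command(
  motion=[
    [1,0,0,0,0.06],
    [1,0,0,0,0.1],
  ],
)

```text
clock: 16.65
tool_pos: [0.645, -0.2387, 0.06]
tcp_rot: [179.9, -0.1, -93.6]
contact_force: [-2.0, -3.4, -5.9]
finger_gap: 0.0132
```

Run:
```python
from h import *
s=read_state();print(s["wrist_torque"],s["joint_positions"],s["contact_force"])
fs=grab_frame("scene");cv2.imwrite("pics/j_s.png",cv2.resize(fs["pixels"][100:300,150:350],None,fx=3,fy=3))
```

```text
[-0.53141506  0.26341203  4.40599923] [ 22.47881364  31.00558969  -8.14558148  87.88349108   4.92910068
  61.53633713 -80.43518923] [-2.00516611 -3.38940177 -5.92464635]
```

View pics/j_s.png

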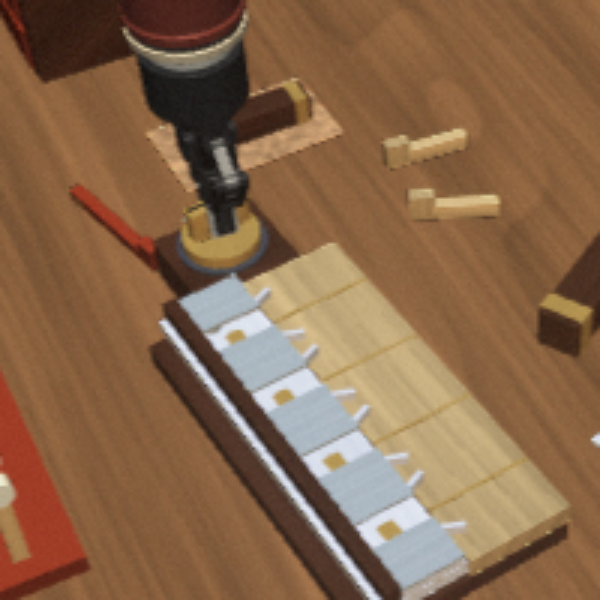

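Torque has reached 4.4 Nm at about -90° yaw, so the knob is at its clockwise stop. Release and lift.

arm_command(
  motion=[
    [0.7,0,0,0,0.0],
    [0.5,0,0,0,0.0],
    [0.5,0,0,0,0.0],
    [0.5,0,0,-0.1,0.0],
    [0.5,0,0,-0.25,0.0],
    [0.5,0,0,-0.4,0.0],
    [0.5,0,0,-0.4,0.0],
  ],
)

```text
clock: 17.4
tool_pos: [0.6487, -0.2396, 0.1887]
tcp_rot: [-179.4, -0.3, -93.8]
contact_force: [0.2, -1.1, -0.7]
finger_gap: 0.0424
```

Run:
```python
from h import *
f,T=wrist();cv2.imwrite("pics/k_w.png",f["pixels"])
ft=grab_frame("top");cv2.imwrite("pics/k_t.png",cv2.resize(ft["pixels"][150:310,160:480],None,fx=2.5,fy=2.5,interpolation=2))
goto([.45,.03,.25],96)
```

```text
pos [ 0.6461 -0.2389  0.1822] rot [-1.7989e+02 -1.6000e-01 -9.3750e+01] t 17.5
shift [-0.8511  0.7104 -0.2296] turn -0.2166 gap 0.04275488831723311
```

View pics/k_w.png

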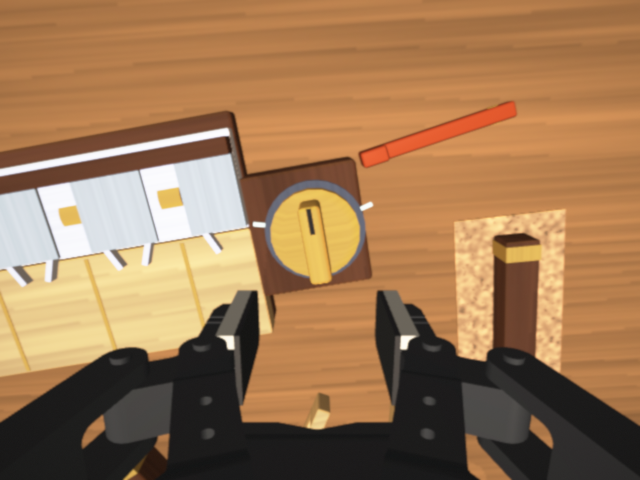

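View pics/k_t.png

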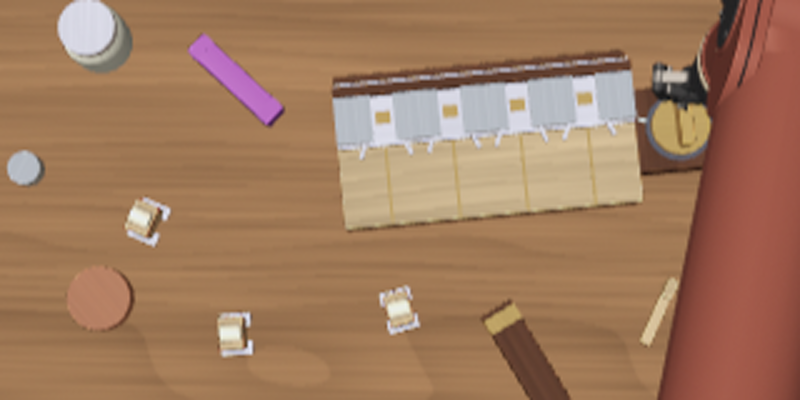

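Run:
```python
from h import *
goto([.49,.05,.30],-84)
```

```text
pos [ 0.6461 -0.2389  0.1822] rot [-1.7989e+02 -1.6000e-01 -9.3750e+01] t 17.5
shift [-0.9259  0.5814 -0.3962] turn -0.2166 gap 0.04275488831723311
```

arm_command(
  motion=[
    [0.4,-0.1,0,-0.1,0],
    [0.4,-0.2,0.1,-0.2,0],
    [0.4,-0.35,0.2,-0.3,0],
    [0.4,-0.5,0.3,-0.4,-0.1],
    [0.4,-0.65,0.4,-0.4,-0.2],
    [0.4,-0.8,0.5,-0.4,-0.217],
    [0.4,-0.926,0.58,-0.396,-0.217],
    [0.4,-0.926,0.58,-0.396,-0.217],
    [0.4,-0.926,0.58,-0.396,-0.217],
    [0.4,-0.926,0.58,-0.396,-0.217],
    [0.4,-0.926,0.58,-0.396,-0.217],
  ],
)

```text
clock: 18.6
tool_pos: [0.4907, 0.0486, 0.2992]
tcp_rot: [-180.0, -0.2, -84.1]
contact_force: [-0.3, 0.1, 1.3]
finger_gap: 0.0514
```

Run:
```python
from h import *
f,T=wrist();cv2.imwrite("pics/l_w.png",f["pixels"])
print(read_state()["tool_pos"],read_state()["tcp_rot"])
for z in(0.03,): print([atz(f,p,z,T) for p in[(320,240)]])
for p in [(.446,.059,.03),(.417,.233,.03),(.536,.332,.03)]: print(proj(f,p,T))
print([(round(d["p"],2),d["position"]) for d in tip_of(f,"carrier1_mid")])
```

```text
[0.49075188 0.04861147 0.29926588] [-1.79981896e+02 -1.64912499e-01 -8.41064323e+01]
[array([0.44601976, 0.04043538, 0.03      ])]
[301.91919305 238.2312696 ]
[130.56070694 248.70874832]
[ 23.43230489 118.33034898]
[(0.41, [1.8, 301.7])]
```

View pics/l_w.png

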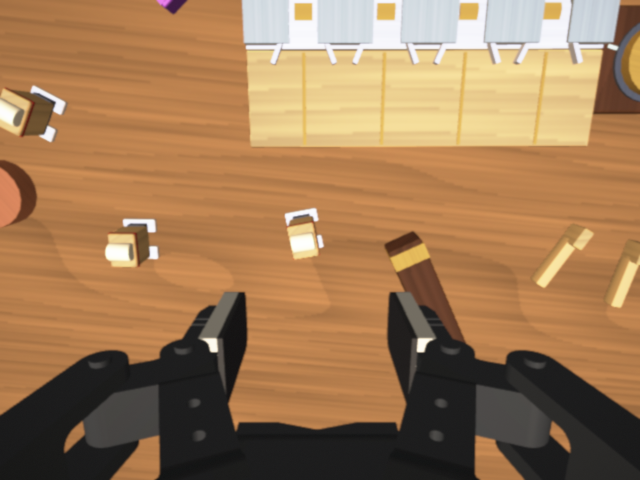

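Run:
```python
from h import *
from scipy.optimize import least_squares
f,T=wrist();im=f["pixels"]
c=[cv2.resize(im[v-35:v+35,u-35:u+35],(380,380),interpolation=2) for u,v in((303,236),(130,243),(36,113))]
cv2.imwrite("pics/m.png",np.hstack(c)[:, :1140] if 0 else cv2.resize(np.hstack(c),(798,266)))
h=cv2.cvtColor(im,cv2.COLOR_BGR2HSV)
pts=[]
for u in(303,386,469,552):
    m=(h[:,:,1]>90)&(h[:,:,0]<30)&(h[:,:,2]>90);m=m[0:24,u-14:u+15]
    n,l,st,ce=cv2.connectedComponentsWithStats(m.astype(np.uint8));i=1+np.argmax(st[1:,4]);pts.append(ce[i]+[u-14,0]);print(pts[-1],st[i])
def P(q):
    x,y,z,a=q;c,s=np.cos(a),np.sin(a);return [np.array([x-s*o,y+c*o,z]) for o in(.108,.036,-.036,-.108)]
o=least_squares(lambda q:np.concatenate([proj(f,p,T)-w for p,w in zip(P(q),pts)]),[.66,-.03,.05,.1])
print(o.x,np.degrees(o.x[3]),o.cost)
```

```text
[303.   11.5] [  6   4  17  16 272]
[385.94074074  11.44814815] [  6   4  17  16 270]
[468.57894737  11.25263158] [  5   3  18  17 285]
[552.18503937  10.53543307] [  6   3  17  16 254]
[ 0.66291737 -0.03022983  0.04137637  0.10668535] 6.112620422350859 0.1727485408008482
```

View pics/m.png

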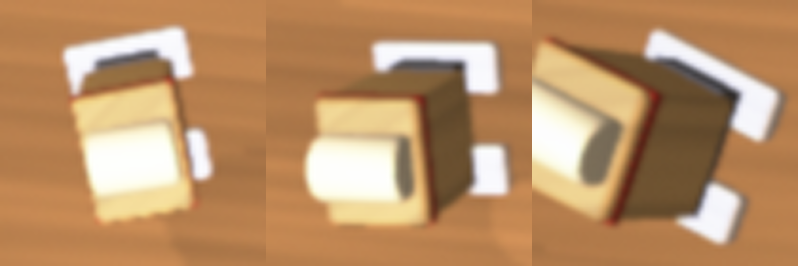

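```bash
cat >> h.py <<'E'
ST=np.array([.6631,-.0302]);SA=np.radians(6.08)
def stand(x,y,z=0):
    c,s=np.cos(SA),np.sin(SA);return np.array([ST[0]+c*x-s*y,ST[1]+s*x+c*y,z])
def tostand(p):
    c,s=np.cos(SA),np.sin(SA);d=np.asarray(p)[:2]-ST;return np.array([c*d[0]+s*d[1],-s*d[0]+c*d[1]])
def block(f,T,q,z=.05):
    """q: TL,TR,BR,BL px of block top; returns centre, sizes, long-axis yaw"""
    P=np.array([atz(f,p,z,T)[:2] for p in q]);c=P.mean(0)
    a=(P[0]+P[1]-P[2]-P[3])/2;b=(P[1]+P[2]-P[0]-P[3])/2
    return c,np.linalg.norm(a),np.linalg.norm(b),np.degrees(np.arctan2(a[1],a[0])),np.degrees(np.arctan2(b[1],b[0]))
E
python3 - <<'E'
from h import *
f,T=wrist()
cr=lambda o,x0,L:[(o[0]+(u-x0)/3.8,o[1]+v/3.8) for u,v in L]
print("A",block(f,T,cr((268,201),0,[(70,97),(172,80),(193,205),(100,222)])))
print("B",block(f,T,cr((95,208),266,[(317,95),(425,97),(432,220),(330,222)])))
goto([.44,.06,.16],-90)
E
```

```text
A (array([0.44883428, 0.05770857]), np.float64(0.03377924830372582), np.float64(0.025413019379459587), np.float64(16.551900643370537), np.float64(-73.92094765970921))
B (array([0.42191902, 0.23131549]), np.float64(0.03357201034577746), np.float64(0.026995076538049327), np.float64(3.376820558096529), np.float64(-84.13391346033654))
pos [0.4907 0.0491 0.2995] rot [-1.7996e+02 -1.6000e-01 -8.4070e+01] t 18.8
shift [-0.0548  0.1647  0.4648] turn 0.1317 gap 0.051266862089709306
```

Run:
```python
from h import *
goto([.4488,.0577,.10],-73.8)
goto([.4488,.0577,.02],-73.8)
```

```text
pos [0.4907 0.0491 0.2995] rot [-1.7996e+02 -1.6000e-01 -8.4070e+01] t 18.8
shift [-0.0446  0.1365  0.6649] turn -0.2283 gap 0.051266862089709306
pos [0.4907 0.0491 0.2995] rot [-1.7996e+02 -1.6000e-01 -8.4070e+01] t 18.8
shift [-0.0454  0.1366  0.9316] turn -0.2283 gap 0.051266862089709306
```

arm_command(
  motion=[
    [0.4,-0.045,0.136,0.1,-0.228],
    [0.4,-0.045,0.136,0.25,-0.228],
    [0.4,-0.045,0.136,0.4,-0.228],
    [0.4,-0.045,0.136,0.52,-0.228],
    [0.4,-0.045,0.136,0.6,-0.228],
    [0.4,-0.045,0.136,0.6,-0.228],
    [0.4,-0.045,0.136,0.6,-0.228],
  ],
)

```text
clock: 19.5
tool_pos: [0.4492, 0.0577, 0.12]
tcp_rot: [180.0, -0.1, -73.8]
contact_force: [0.2, -0.3, -0.2]
finger_gap: 0.051
```

Run:
```python
from h import *
goto([.4488,.0577,.02],-73.8)
f,T=wrist();cv2.imwrite("pics/n_w.png",f["pixels"])
```

```text
pos [0.4492 0.0577 0.12  ] rot [ 1.7999e+02 -1.4000e-01 -7.3840e+01] t 19.5
shift [-0.0011  0.0013  0.3333] turn -0.0008 gap 0.05101121713520518
```

View pics/n_w.png

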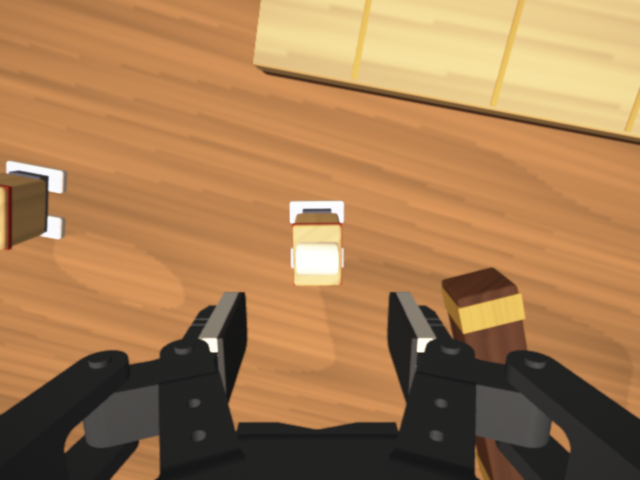

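The carrier is aligned and centred at (317,255) between the fingers. Descend and grip.

arm_command(
  motion=[
    [0.4,0,0,0.1,0],
    [0.4,0,0,0.2,0],
    [0.4,0,0,0.3,0],
    [0.4,0,0,0.333,0],
    [0.4,0,0,0.333,0],
    [0.7,0,0,0.333,0],
    [1,0,0,0.333,0],
    [1,0,0,0.333,0],
    [1,0,0,0.333,0],
    [1,0,0,0.333,0],
  ],
)

```text
clock: 20.55
tool_pos: [0.4517, 0.0579, 0.0228]
tcp_rot: [-179.7, -0.2, -73.8]
contact_force: [-0.8, 0.3, 7.7]
finger_gap: 0.0252
```

arm_command(
  motion=[
    [1,0,0,-0.05,0],
    [1,0,0,-0.15,0],
    [1,0,0,-0.25,0],
    [1,0,0,-0.25,0],
  ],
)

```text
clock: 20.95
tool_pos: [0.4542, 0.0586, 0.1025]
tcp_rot: [-179.3, -0.3, -73.8]
contact_force: [1.1, 0.3, -1.9]
finger_gap: 0.0249
```

Run:
```python
from h import *
s=read_state();print(s["contact_force"],s["tool_pos"])
p=stand(-.066,-.036);print(p)
goto([p[0],p[1],.085],-83.92)
f,T=wrist();cv2.imwrite("pics/o_w.png",f["pixels"])
```

```text
[ 1.07575484  0.32253308 -1.86775544] [0.45415227 0.05860606 0.10247523]
[ 0.60128426 -0.07298802  0.        ]
pos [0.4542 0.0586 0.1025] rot [-179.28   -0.31  -73.84] t 20.95
shift [ 0.5575 -0.3482  0.0656] turn 0.2239 gap 0.024943707916862814
```

View pics/o_w.png

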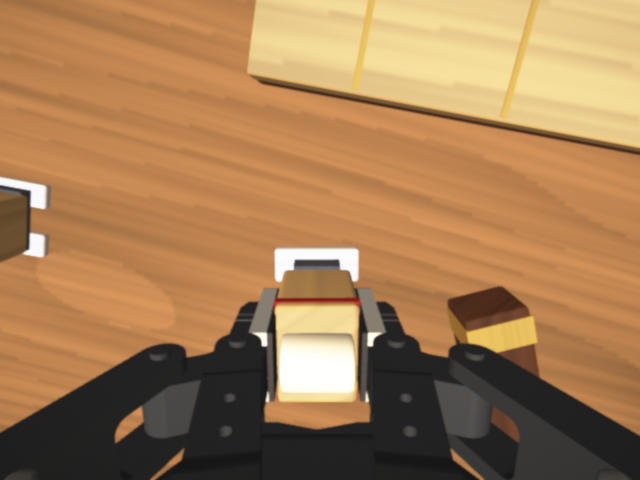

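arm_command(
  motion=[
    [1,0.1,-0.06,0.0,0.05],
    [1,0.2,-0.12,0,0.1],
    [1,0.32,-0.2,0,0.15],
    [1,0.45,-0.28,0,0.2],
    [1,0.54,-0.34,0,0.22],
    [1,0.558,-0.348,0,0.224],
    [1,0.558,-0.348,0,0.224],
    [1,0.558,-0.348,0,0.224],
  ],
)

```text
clock: 21.8
tool_pos: [0.5988, -0.0722, 0.1017]
tcp_rot: [-179.5, -0.1, -83.9]
contact_force: [0.1, 0.6, -2.1]
finger_gap: 0.0251
```

Run:
```python
from h import *
s=read_state();print(s["contact_force"],tostand(s["tool_pos"]))
p=stand(-.066,-.036)
goto([p[0],p[1],.065],-83.92)
f,T=wrist();cv2.imwrite("pics/p_w.png",f["pixels"])
fs=grab_frame("scene");cv2.imwrite("pics/p_s.png",cv2.resize(fs["pixels"][130:330,180:380],None,fx=3,fy=3))
for x in (-.1,-.06,-.043,-.027,0): print(x,proj(f,stand(x,-.036,.04),T),proj(f,stand(x,-.036,.0515),T))
```

```text
[ 0.07136142  0.6061814  -2.09733311] [-0.06836807 -0.03500102]
pos [ 0.5988 -0.0722  0.1017] rot [-1.7947e+02 -1.3000e-01 -8.3860e+01] t 21.8
shift [ 0.0031 -0.0067  0.1223] turn 0.0014 gap 0.02506232786910379
-0.1 [319.18813885 317.70820149] [319.36056053 327.50399358]
-0.06 [319.35340981 245.3555473 ] [319.54360616 251.64069882]
-0.043 [319.4284977  212.48341624] [319.62707303 217.04783641]
-0.027 [319.50204825 180.28430901] [319.70901565 183.0867021 ]
0 [319.63298187 122.96391921] [319.85534285 122.44136494]
```

View pics/p_w.png

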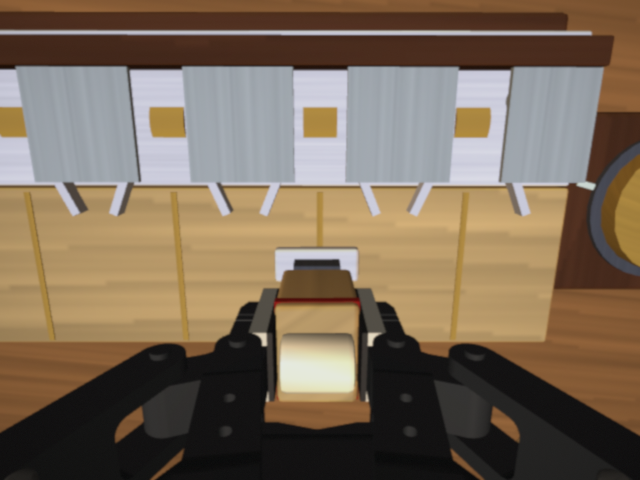

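View pics/p_s.png

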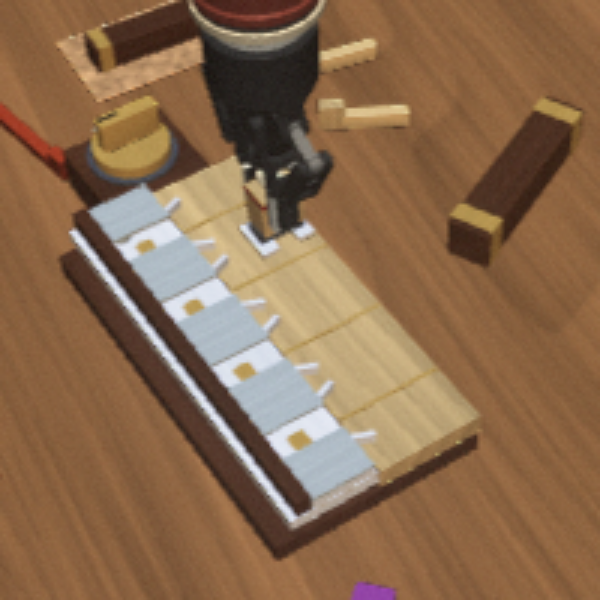

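arm_command(
  motion=[
    [1,0.0035,0,0.04,0],
    [1,0.0035,0,0.09,0],
    [1,0.0035,0,0.115,0],
    [1,0.0035,0,0.12,0],
    [1,0.0035,0,0.122,0],
  ],
)

```text
clock: 22.4
tool_pos: [0.5993, -0.0731, 0.0651]
tcp_rot: [-179.5, -0.1, -83.8]
contact_force: [-1.1, 0.4, -1.2]
finger_gap: 0.025
```

Run:
```python
from h import *
s=read_state();print(s["contact_force"],tostand(s["tool_pos"]),s["tcp_rot"])
fs=grab_frame("scene");cv2.imwrite("pics/q_s.png",cv2.resize(fs["pixels"][150:250,220:320],None,fx=6,fy=6))
```

```text
[-1.13834047  0.42812125 -1.21935605] [-0.06801915 -0.03590066] [-1.79461325e+02 -1.45324877e-01 -8.38167804e+01]
```

View pics/q_s.png

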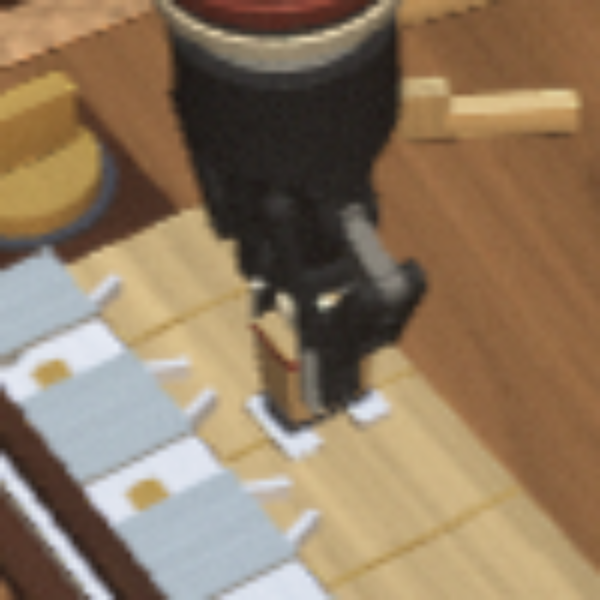

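arm_command(
  motion=[
    [1,0,0,0.004,0],
    [1,0,0,0.006,0],
    [1,0,0,0.008,0],
  ],
)

```text
clock: 22.75
tool_pos: [0.5998, -0.0732, 0.0633]
tcp_rot: [-179.4, -0.2, -83.8]
contact_force: [-0.2, 1.0, -1.0]
finger_gap: 0.0254
```

arm_command(
  motion=[
    [1,0,0,0.003,0],
    [1,0,0,0.005,0],
  ],
)

```text
clock: 22.95
tool_pos: [0.6, -0.0732, 0.0629]
tcp_rot: [-179.4, -0.2, -83.8]
contact_force: [-5.8, 0.6, 14.1]
finger_gap: 0.0249
```

arm_command(
  motion=[
    [1,0,-0.01,-0.003,0],
    [1,0,-0.03,-0.003,0],
    [1,0,-0.06,-0.003,0],
    [1,0,-0.09,-0.003,0],
    [1,0,-0.11,-0.003,0],
    [1,0,-0.11,-0.003,0],
  ],
)

```text
clock: 23.55
tool_pos: [0.6337, -0.0692, 0.0638]
tcp_rot: [-179.4, -0.2, -83.8]
contact_force: [-0.0, -0.8, -1.5]
finger_gap: 0.025
```

Run:
```python
from h import *
s=read_state();print(s["contact_force"],tostand(s["tool_pos"]),s["tool_pos"],s["tcp_rot"])
f,T=wrist();cv2.imwrite("pics/r_w.png",f["pixels"])
```

```text
[-0.01171391 -0.75284449 -1.47088376] [-0.03335226 -0.03568381] [ 0.63371487 -0.06921566  0.06383434] [-1.79358756e+02 -1.52687029e-01 -8.38030226e+01]
```

View pics/r_w.png

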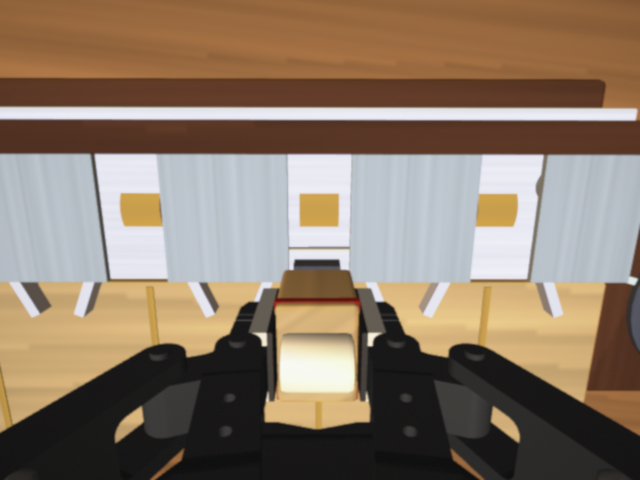

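The foot is in the slot mouth, centred near (318,262), with no side force. Continue.

arm_command(
  motion=[
    [1,0.001,-0.02,0.002,0],
    [1,0.001,-0.04,0.002,0],
    [1,0.001,-0.06,0.002,0],
    [1,0.001,-0.08,0.002,0],
    [1,0.001,-0.09,0.002,0],
  ],
)

```text
clock: 24.1
tool_pos: [0.6607, -0.0666, 0.0636]
tcp_rot: [-179.4, -0.2, -83.8]
contact_force: [-1.7, 0.4, 1.8]
finger_gap: 0.0248
```

arm_command(
  motion=[
    [1,0,-0.006,0,0],
    [1,0,-0.012,0,0],
    [1,0,-0.02,0,0],
  ],
)

```text
clock: 24.4
tool_pos: [0.6669, -0.0659, 0.0637]
tcp_rot: [-179.4, -0.2, -83.8]
contact_force: [0.2, -0.5, -0.7]
finger_gap: 0.0251
```

Run:
```python
from h import *
s=read_state();print(s["contact_force"],tostand(s["tool_pos"]),s["tool_pos"],s["tcp_rot"])
```

```text
[ 0.1995488  -0.47936697 -0.72220015] [-3.24337331e-05 -3.59317457e-02] [ 0.66687353 -0.06593306  0.06371338] [-1.79351514e+02 -1.59273505e-01 -8.38014902e+01]
```

arm_command(
  motion=[
    [1,0,-0.004,0,0],
    [1,0,-0.008,0,0],
  ],
)

```text
clock: 24.6
tool_pos: [0.6693, -0.0657, 0.0636]
tcp_rot: [-179.4, -0.2, -83.8]
contact_force: [-1.0, -0.5, -1.4]
finger_gap: 0.0251
```

arm_command(
  motion=[
    [1,0,-0.004,0,0],
    [1,0,-0.006,0,0],
  ],
)

```text
clock: 24.8
tool_pos: [0.6711, -0.0654, 0.0635]
tcp_rot: [-179.4, -0.1, -83.8]
contact_force: [-0.0, -0.1, -1.1]
finger_gap: 0.0248
```

arm_command(
  motion=[
    [1,0,-0.004,0,0],
    [1,0,-0.006,0,0],
  ],
)

```text
clock: 25.0
tool_pos: [0.6715, -0.0655, 0.0631]
tcp_rot: [-179.6, -0.1, -83.8]
contact_force: [-7.1, -1.4, 2.3]
finger_gap: 0.0251
```

Run:
```python
from h import *
s=read_state();print(s["contact_force"],tostand(s["tool_pos"]),s["tool_pos"],s["tcp_rot"])
f,T=wrist();cv2.imwrite("pics/s_w.png",f["pixels"])
fs=grab_frame("scene");cv2.imwrite("pics/s_s.png",cv2.resize(fs["pixels"][150:250,200:300],None,fx=6,fy=6))
```

```text
[-7.11262901 -1.36327145  2.27639377] [ 0.00458704 -0.03596062] [ 0.67147008 -0.0654725   0.06314223] [-1.79553640e+02 -1.43728063e-01 -8.38202695e+01]
```

View pics/s_w.png

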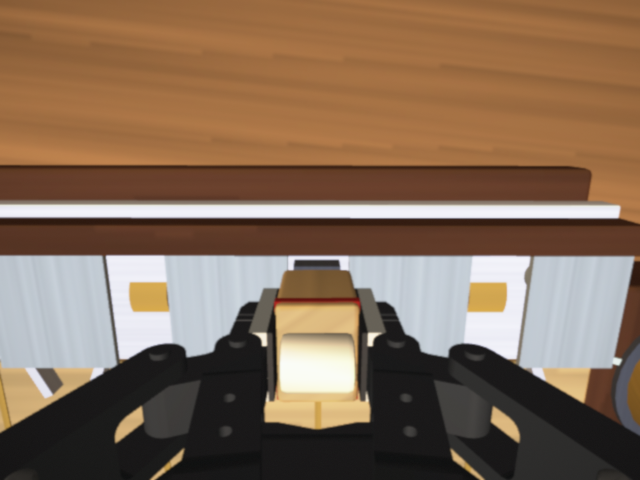

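View pics/s_s.png

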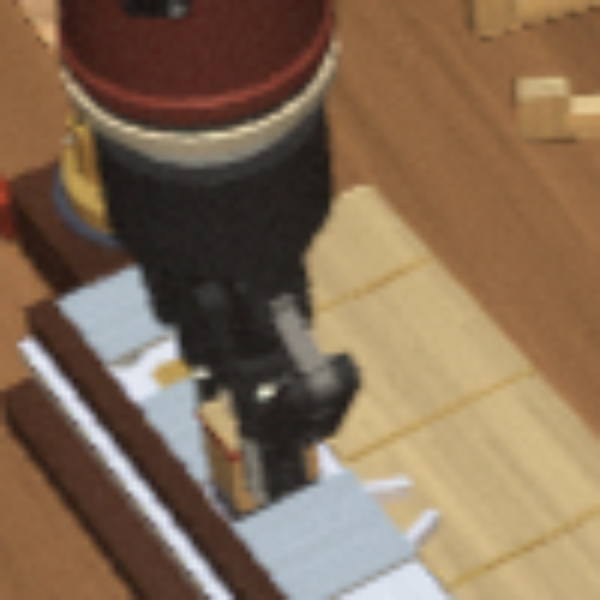

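arm_command(
  motion=[
    [1,0,-0.006,0,0],
    [1,0,-0.012,0,0],
  ],
)

```text
clock: 25.3
tool_pos: [0.6718, -0.0655, 0.0625]
tcp_rot: [-180.0, -0.1, -83.9]
contact_force: [-18.8, -1.6, 12.1]
finger_gap: 0.0253
```

Run:
```python
from h import *
s=read_state();print(s["contact_force"],tostand(s["tool_pos"]),s["tool_pos"],s["tcp_rot"])
```

```text
[-18.80749172  -1.56192855  12.14795281] [ 0.00494459 -0.03605012] [ 0.67183509 -0.06552362  0.06254128] [-1.79959323e+02 -1.29082923e-01 -8.38502456e+01]
```

arm_command(
  motion=[
    [1,0,0.006,-0.002,0],
    [0.6,0,0.006,-0.002,0],
    [0.4,0,0.006,-0.002,0],
    [0.4,0,0.006,-0.002,0],
    [0.4,0,0.006,-0.1,0],
    [0.4,0,0.006,-0.25,0],
    [0.4,0,0.006,-0.4,0],
    [0.4,0,0.006,-0.5,0],
    [0.4,0,0.006,-0.5,0],
  ],
)

```text
clock: 26.2
tool_pos: [0.6726, -0.0653, 0.2187]
tcp_rot: [-179.4, -0.2, -83.8]
contact_force: [0.4, -0.1, 0.1]
finger_gap: 0.0514
```

Run:
```python
from h import *
f,T=wrist();cv2.imwrite("pics/t_w.png",f["pixels"])
print(tostand(read_state()["tool_pos"]))
for x in(-.017,.017):
  for y in(-.013,.013): print(x,y,proj(f,stand(x,-.036+y,.0893),T))
for x in(-.022,.022):
  for y in(-.017,.017): print("foot",x,y,proj(f,stand(x,-.036+y,.0453),T))
ft=grab_frame("top");cv2.imwrite("pics/t_t.png",cv2.resize(ft["pixels"][150:310,160:480],None,fx=2.5,fy=2.5,interpolation=2))
fs=grab_frame("scene");cv2.imwrite("pics/t_s.png",cv2.resize(fs["pixels"][140:400,200:460],None,fx=2.3,fy=2.3,interpolation=2))
```

```text
[ 0.00460199 -0.0357835 ]
-0.017 -0.013 [335.90507027 263.19652766]
-0.017 0.013 [297.95769119 263.20728392]
0.017 -0.013 [336.53607399 214.39989294]
0.017 0.013 [297.41879993 214.39396283]
foot -0.022 -0.017 [338.22485108 252.278874  ]
foot -0.022 0.017 [295.20181427 252.28688141]
foot 0.022 -0.017 [339.01601202 196.9454856 ]
foot 0.022 0.017 [294.49918374 196.93180906]
```

View pics/t_w.png

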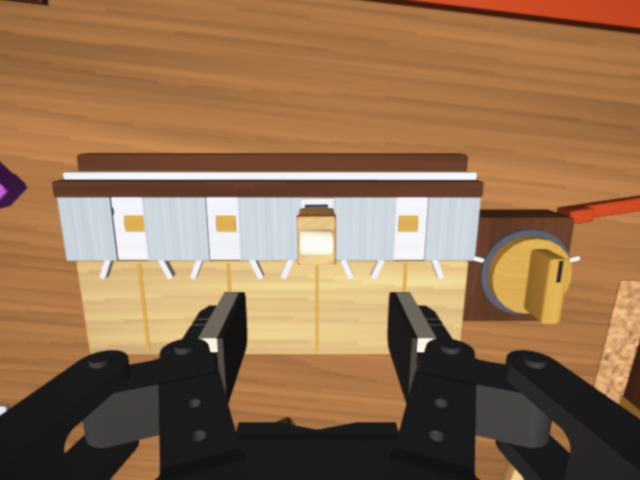

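View pics/t_s.png

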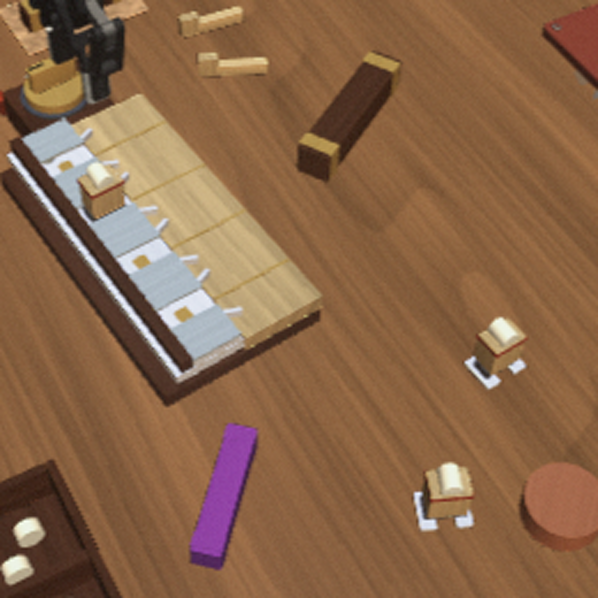

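The carrier is home. Its top face spans rows 215 to 264 and columns 297 to 337, against predicted 214 to 263 and 297 to 336. On to the second carrier.

Run:
```python
from h import *
goto([.435,.23,.2],-85.5)
```

```text
pos [ 0.6697 -0.0653  0.212 ] rot [-1.7998e+02 -1.3000e-01 -8.3850e+01] t 26.35
shift [-1.0627  0.6725  0.0373] turn 0.0367 gap 0.051027198971503485
```

arm_command(
  motion=[
    [0.4,-0.1,0.1,0,0],
    [0.4,-0.2,0.2,0,0],
    [0.4,-0.35,0.33,0,0],
    [0.4,-0.5,0.45,0,0],
    [0.4,-0.65,0.55,0,0.03],
    [0.4,-0.8,0.65,0,0.03],
    [0.4,-0.9,0.67,0,0.03],
    [0.4,-1,0.67,0,0.03],
    [0.4,-1,0.67,0,0.03],
    [0.4,-1,0.67,0,0.03],
  ],
)

```text
clock: 27.35
tool_pos: [0.4371, 0.2115, 0.2101]
tcp_rot: [179.9, -0.2, -85.1]
contact_force: [0.1, -0.8, 0.1]
finger_gap: 0.0515
```

Run:
```python
from h import *
f,T=wrist();cv2.imwrite("pics/u_w.png",f["pixels"])
s=read_state();print(s["tool_pos"],s["tcp_rot"])
u,v=proj(f,(.4219,.2313,.05),T).astype(int);print(u,v)
cv2.imwrite("pics/u_c.png",cv2.resize(f["pixels"][v-50:v+50,u-50:u+50],(600,600),interpolation=2))
```

```text
[0.43752339 0.21049415 0.21011664] [ 1.79917594e+02 -1.71729791e-01 -8.52076649e+01]
288 236
```

View pics/u_w.png

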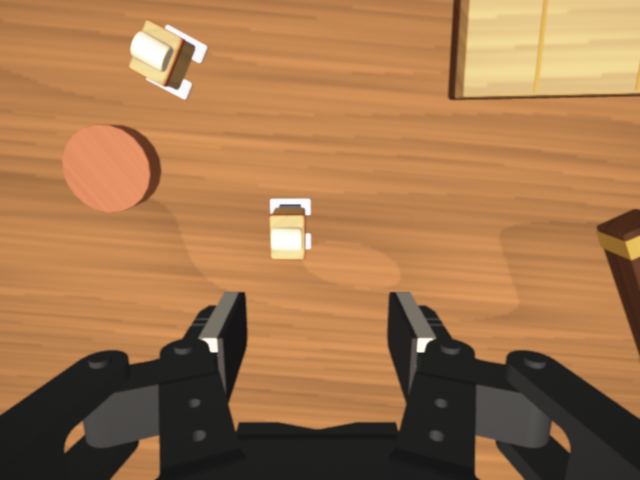

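View pics/u_c.png

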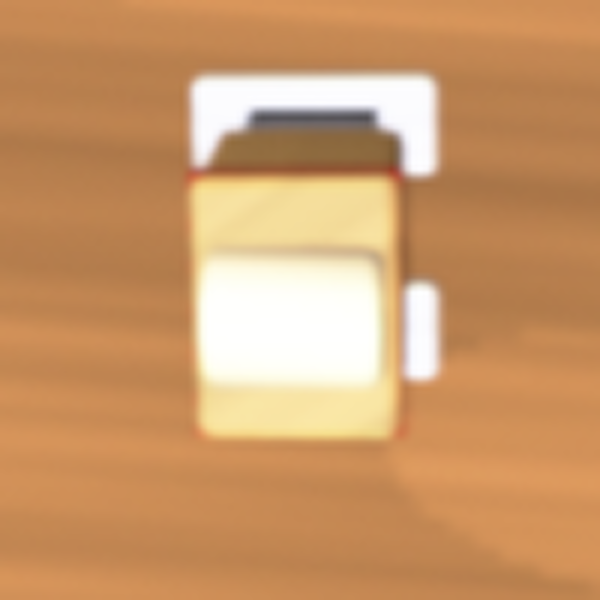

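Run:
```python
from h import *
f,T=wrist()
q=[(238+a/6-.4,186+b/6-.4) for a,b in[(190,175),(400,177),(403,437),(198,437)]]
r=block(f,T,q);print(r)
goto([r[0][0]+.003,r[0][1],.022],(r[3]-90+r[4])/2)
cv2.imwrite("pics/v_c.png",cv2.resize(f["pixels"][10:110,110:220],(660,600),interpolation=2))
```

```text
(array([0.42193188, 0.23143273]), np.float64(0.033735262068810966), np.float64(0.025929862960247047), np.float64(4.868620118584433), np.float64(-85.54942474614835))
pos [0.4378 0.21   0.2103] rot [ 1.7993e+02 -1.7000e-01 -8.5280e+01] t 27.45
shift [-0.0765  0.0363  0.6274] turn 0.0014 gap 0.05121712953946987
```

View pics/v_c.png

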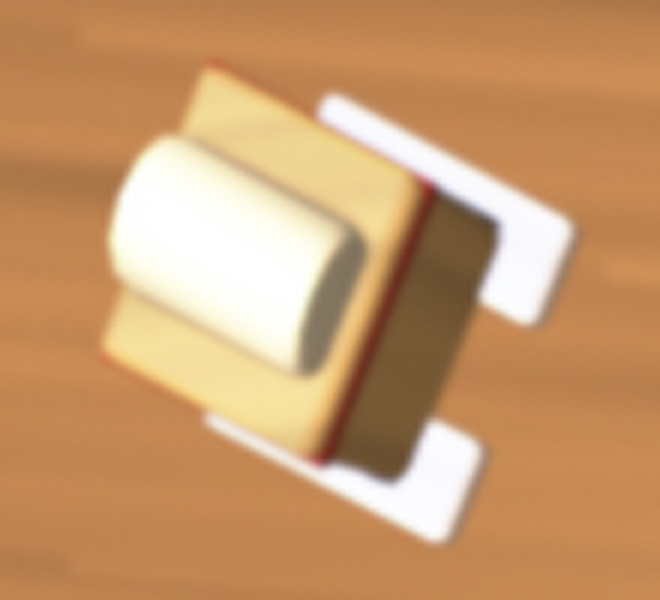

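arm_command(
  motion=[
    [0.4,-0.073,0.044,0.1,0.001],
    [0.4,-0.073,0.044,0.25,0.001],
    [0.4,-0.073,0.044,0.4,0.001],
    [0.4,-0.073,0.044,0.52,0.001],
    [0.4,-0.073,0.044,0.6,0.001],
    [0.4,-0.073,0.044,0.627,0.001],
    [0.4,-0.073,0.044,0.627,0.001],
    [0.7,-0.073,0.044,0.627,0.001],
    [1,-0.073,0.044,0.627,0.001],
    [1,-0.073,0.044,0.627,0.001],
    [1,-0.073,0.044,0.627,0.001],
    [1,-0.073,0.044,0.627,0.001],
  ],
)

```text
clock: 28.65
tool_pos: [0.424, 0.2308, 0.0238]
tcp_rot: [-179.9, -0.1, -85.3]
contact_force: [-0.4, -1.1, 7.0]
finger_gap: 0.0246
```

arm_command(
  motion=[
    [1,0,0,-0.05,0],
    [1,0,0,-0.15,0],
    [1,0,0,-0.28,0],
    [1,0,0,-0.28,0],
    [1,0,0,-0.28,0],
  ],
)

```text
clock: 29.15
tool_pos: [0.4246, 0.2311, 0.1088]
tcp_rot: [-179.7, -0.1, -85.4]
contact_force: [-0.4, 0.1, -1.9]
finger_gap: 0.0252
```

Run:
```python
from h import *
p=stand(-.066,.036)
goto([p[0],p[1],.105],-83.92)
f,T=wrist();cv2.imwrite("pics/w_w.png",f["pixels"])
```

```text
pos [0.4246 0.2311 0.1088] rot [-1.7974e+02 -1.0000e-01 -8.5360e+01] t 29.15
shift [ 0.8179 -0.499   0.0166] turn -0.0319 gap 0.025187480502338933
```

View pics/w_w.png

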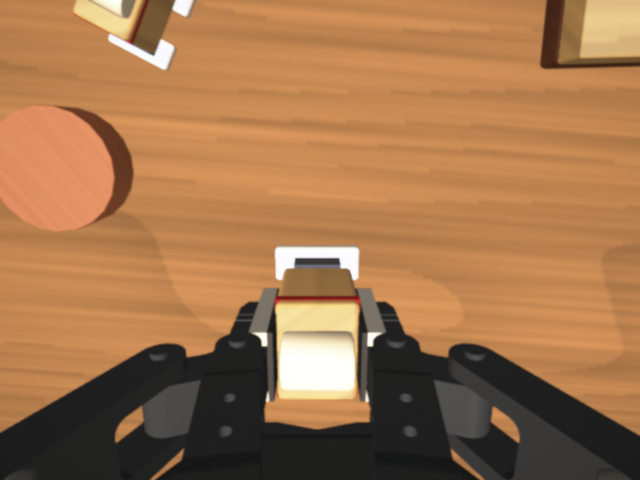

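arm_command(
  motion=[
    [1,0.13,-0.08,0.0,0],
    [1,0.26,-0.16,0,0],
    [1,0.4,-0.24,0,-0.02],
    [1,0.53,-0.32,0,-0.032],
    [1,0.66,-0.4,0,-0.032],
    [1,0.77,-0.46,0,-0.032],
    [1,0.818,-0.499,0,-0.032],
    [1,0.818,-0.499,0,-0.032],
    [1,0.818,-0.499,0,-0.032],
  ],
)

```text
clock: 30.1
tool_pos: [0.5918, -0.0015, 0.1071]
tcp_rot: [180.0, -0.1, -83.9]
contact_force: [-1.0, 1.0, -0.8]
finger_gap: 0.0247
```

Run:
```python
from h import *
s=read_state();print(s["contact_force"],tostand(s["tool_pos"]))
p=stand(-.066,.036)
goto([p[0],p[1],.0645],-83.92)
f,T=wrist();cv2.imwrite("pics/x_w.png",f["pixels"])
```

```text
[-1.01803755  1.02493292 -0.83728567] [-0.06781283  0.03607944]
pos [ 0.5918 -0.0015  0.1071] rot [ 1.7998e+02 -1.0000e-01 -8.3920e+01] t 30.1
shift [ 0.     -0.0061  0.1419] turn -0.0 gap 0.024720381119371346
```

View pics/x_w.png

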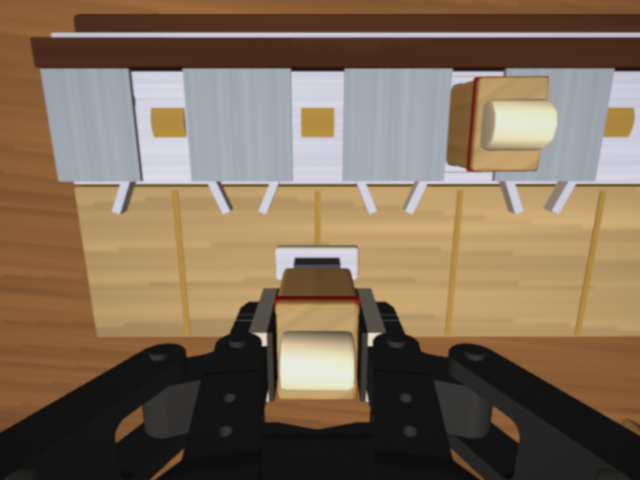

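arm_command(
  motion=[
    [1,0,0,0.05,0],
    [1,0,0,0.1,0],
    [1,0,0,0.135,0],
    [1,0,0,0.141,0],
    [1,0,0,0.144,0],
  ],
)

```text
clock: 30.65
tool_pos: [0.591, -0.0003, 0.0635]
tcp_rot: [179.9, -0.1, -83.8]
contact_force: [-4.1, 0.6, 6.4]
finger_gap: 0.0252
```

arm_command(
  motion=[
    [1,0,0,0.004,0],
    [1,0,0,0.005,0],
  ],
)

```text
clock: 30.85
tool_pos: [0.591, -0.0003, 0.0634]
tcp_rot: [179.9, -0.1, -83.8]
contact_force: [-8.2, -1.0, 19.2]
finger_gap: 0.0252
```

arm_command(
  motion=[
    [1,0.004,0,-0.004,0],
    [1,0.004,-0.03,-0.004,0],
    [1,0.004,-0.06,-0.004,0],
    [1,0.004,-0.09,-0.004,0],
    [1,0.004,-0.11,-0.004,0],
    [1,0.004,-0.11,-0.004,0],
  ],
)

```text
clock: 31.45
tool_pos: [0.6248, 0.0024, 0.0642]
tcp_rot: [179.9, -0.1, -83.8]
contact_force: [0.6, 0.8, -1.0]
finger_gap: 0.0253
```

Run:
```python
from h import *
s=read_state();print(s["contact_force"],tostand(s["tool_pos"]),s["tool_pos"],s["tcp_rot"])
f,T=wrist();cv2.imwrite("pics/y_w.png",f["pixels"])
```

```text
[ 0.56906982  0.77898612 -0.97712484] [-0.03463361  0.03643976] [0.62480162 0.0023665  0.06421316] [ 1.79918082e+02 -9.17269515e-02 -8.37976394e+01]
```

View pics/y_w.png

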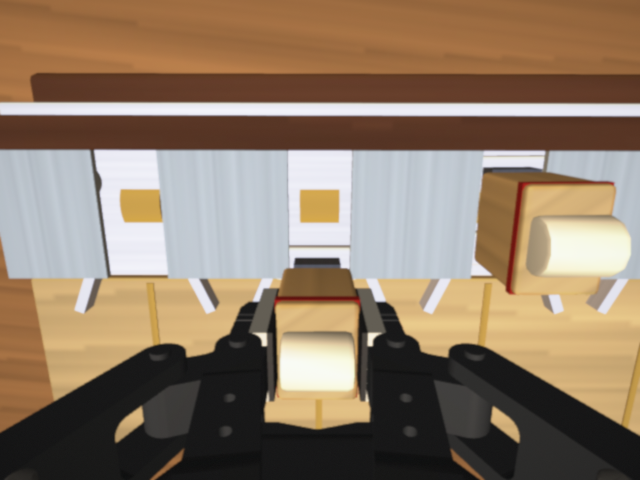

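arm_command(
  motion=[
    [1,0.001,-0.02,0.001,0],
    [1,0.001,-0.04,0.001,0],
    [1,0.001,-0.06,0.001,0],
    [1,0.001,-0.08,0.001,0],
    [1,0.001,-0.1,0.001,0],
  ],
)

```text
clock: 32.0
tool_pos: [0.6546, 0.0053, 0.064]
tcp_rot: [179.9, -0.1, -83.8]
contact_force: [-0.8, -0.5, 0.4]
finger_gap: 0.0249
```

arm_command(
  motion=[
    [1,0,-0.006,0,0],
    [1,0,-0.012,0,0],
    [1,0,-0.018,0,0],
  ],
)

```text
clock: 32.3
tool_pos: [0.6602, 0.0059, 0.0639]
tcp_rot: [179.9, -0.1, -83.8]
contact_force: [-0.5, 0.4, -1.5]
finger_gap: 0.025
```

arm_command(
  motion=[
    [1,0,-0.005,0,0],
    [1,0,-0.01,0,0],
  ],
)

```text
clock: 32.5
tool_pos: [0.6631, 0.0062, 0.0637]
tcp_rot: [179.9, -0.1, -83.8]
contact_force: [-0.3, -0.2, -0.6]
finger_gap: 0.0249
```

arm_command(
  motion=[
    [1,0,-0.005,0,0],
    [1,0,-0.01,0,0],
  ],
)

```text
clock: 32.7
tool_pos: [0.6637, 0.0062, 0.0633]
tcp_rot: [179.6, -0.1, -83.8]
contact_force: [-13.7, -0.7, 9.2]
finger_gap: 0.0254
```

arm_command(
  motion=[
    [1,0,-0.006,0,0],
    [1,0,-0.009,0,0],
    [1,0,0.006,-0.002,0],
    [0.6,0,0.006,-0.002,0],
    [0.4,0,0.006,-0.002,0],
    [0.4,0,0.006,-0.002,0],
    [0.4,0,0.006,-0.1,0],
    [0.4,0,0.006,-0.25,0],
    [0.4,0,0.006,-0.4,0],
    [0.4,0,0.006,-0.5,0],
    [0.4,0,0.006,-0.5,0],
  ],
)

```text
clock: 33.8
tool_pos: [0.6656, 0.0069, 0.2192]
tcp_rot: [-179.9, -0.1, -83.8]
contact_force: [0.4, 0.0, -0.3]
finger_gap: 0.0517
```

Run:
```python
from h import *
f,T=wrist();cv2.imwrite("pics/z_w.png",f["pixels"])
for yy in(.036,-.036):
 for x in(-.017,.017):
  for y in(-.013,.013): print(x,y,proj(f,stand(x,yy+y,.0893),T).round(1))
goto([.53,.31,.2],-70)
ft=grab_frame("top");cv2.imwrite("pics/z_t.png",cv2.resize(ft["pixels"][150:310,160:480],None,fx=2.5,fy=2.5,interpolation=2))
```

```text
-0.017 -0.013 [336.7 262.4]
-0.017 0.013 [298.9 262.3]
0.017 -0.013 [337.5 213.7]
0.017 0.013 [298.4 213.7]
-0.017 -0.013 [441.5 262.4]
-0.017 0.013 [403.7 262.4]
0.017 -0.013 [445.6 213.8]
0.017 0.013 [406.5 213.8]
pos [0.6645 0.0066 0.2162] rot [ 1.7988e+02 -1.2000e-01 -8.3810e+01] t 33.85
shift [-1.0537  0.3366  0.0523] turn -0.307 gap 0.05138002788832428
```

View pics/z_w.png

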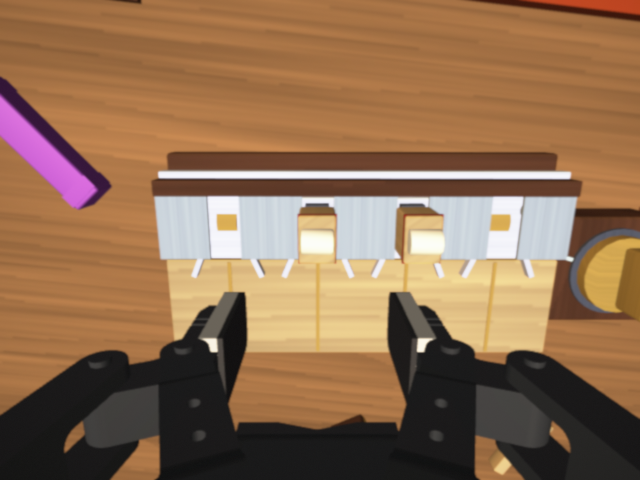

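View pics/z_t.png

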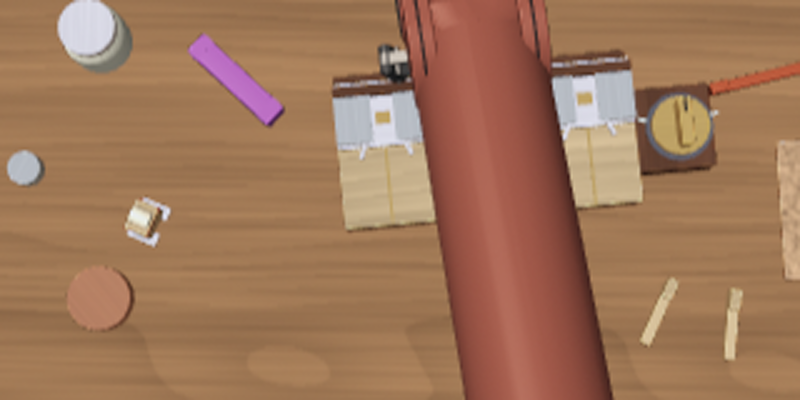

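arm_command(
  motion=[
    [0.4,-0.1,0.03,0,0],
    [0.4,-0.22,0.07,0,-0.05],
    [0.4,-0.36,0.11,0,-0.1],
    [0.4,-0.5,0.15,0,-0.15],
    [0.4,-0.65,0.2,0,-0.2],
    [0.4,-0.78,0.24,0,-0.25],
    [0.4,-0.9,0.28,0,-0.3],
    [0.4,-0.97,0.3,0,-0.3],
    [0.4,-0.97,0.3,0,-0.3],
    [0.4,-0.97,0.3,0,-0.3],
  ],
)

```text
clock: 34.9
tool_pos: [0.5422, 0.2857, 0.2125]
tcp_rot: [179.5, -0.1, -70.3]
contact_force: [1.0, -0.4, -0.5]
finger_gap: 0.051
```

Run:
```python
from h import *
f,T=wrist();cv2.imwrite("pics/A_w.png",f["pixels"])
s=read_state();print(s["tool_pos"],s["tcp_rot"])
u,v=proj(f,(.536,.332,.05),T).astype(int);print(u,v)
cv2.imwrite("pics/A_c.png",cv2.resize(f["pixels"][v-50:v+50,u-50:u+50],(600,600),interpolation=2))
```

```text
[0.5428592  0.28477407 0.2126839 ] [ 1.79566538e+02 -8.52338730e-02 -7.03696800e+01]
255 204
```

View pics/A_w.png

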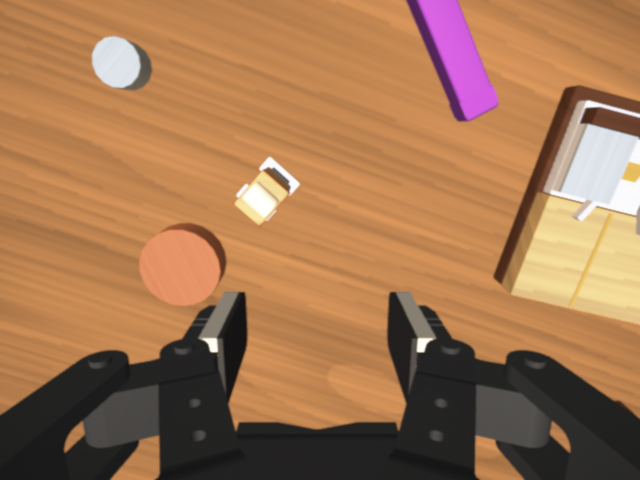

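View pics/A_c.png

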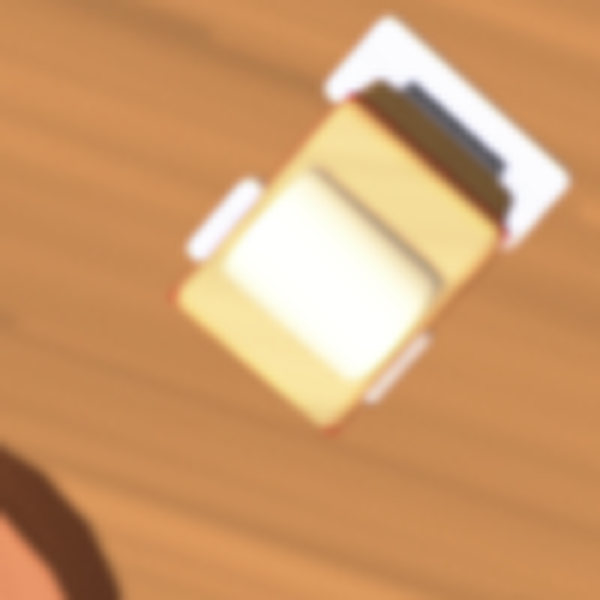

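Run:
```python
from h import *
f,T=wrist()
q=[(205+a/6-.4,154+b/6-.4) for a,b in[(350,97),(502,235),(333,432),(175,297)]]
r=block(f,T,q);print(r)
goto([r[0][0],r[0][1],.12],-112)
for yaw in((r[3]-90+r[4])/2,): goto([r[0][0],r[0][1],.022],yaw)
print([(a["p"],atz(f,a["position"][::-1],.026,T)) for a in tip_of(f,"tin")][:2], read_state()["joint_positions"])
print("tin top c",atz(f,(180,264),.026,T))
```

```text
(array([0.54252387, 0.3284766 ]), np.float64(0.033034256268665636), np.float64(0.02504766315640885), np.float64(-22.188426241590893), np.float64(-112.95388860288843))
pos [0.5432 0.2844 0.2129] rot [ 1.7959e+02 -8.0000e-02 -7.0420e+01] t 35.0
shift [-0.1395 -0.0495  0.3092] turn 0.924 gap 0.05104221759678029
pos [0.5432 0.2844 0.2129] rot [ 1.7959e+02 -8.0000e-02 -7.0420e+01] t 35.0
shift [-0.14   -0.0518  0.6359] turn 0.9367 gap 0.05104221759678029
[(0.9, array([0.46782671, 0.37197144, 0.026     ]))] [  -9.25435523   18.06565572  -27.98777339   89.17837499    8.61303885
   75.31610551 -108.75632015]
tin top c [0.46215006 0.37697496 0.026     ]
```

Turning to yaw -112.6 would put joint 7 close to its limit, so I use the equivalent yaw +67.4.

arm_command(
  motion=[
    [0.4,-0.03,0,0,-0.19],
    [0.4,-0.06,0,0,-0.38],
    [0.4,-0.09,0,0,-0.57],
    [0.4,-0.12,0,0,-0.76],
    [0.4,-0.14,0,0,-0.95],
    [0.4,-0.14,0,0,-1],
    [0.4,-0.14,0,0,-1],
  ],
)

```text
clock: 35.75
tool_pos: [0.5299, 0.3229, 0.2128]
tcp_rot: [179.6, 0.2, -25.5]
contact_force: [0.7, 0.3, -0.4]
finger_gap: 0.0512
```

arm_command(
  motion=[
    [0.4,0,0,0,-0.19],
    [0.4,0,0,0,-0.38],
    [0.4,0,0,0,-0.57],
    [0.4,0,0,0,-0.76],
    [0.4,0,0,0,-0.95],
    [0.4,0,0,0,-1],
    [0.4,0,0,0,-1],
  ],
)

```text
clock: 36.45
tool_pos: [0.5305, 0.3217, 0.2126]
tcp_rot: [179.9, 0.4, 19.3]
contact_force: [0.3, -0.9, 0.3]
finger_gap: 0.0511
```

Run:
```python
from h import *
goto([.5425,.3285,.12],67.4)
```

```text
pos [0.5305 0.3217 0.2126] rot [179.89   0.43  19.33] t 36.45
shift [ 0.0477 -0.0086  0.3081] turn -1.0683 gap 0.05111872203688994
```

arm_command(
  motion=[
    [0.4,0,0,0,-0.19],
    [0.4,0.02,0,0,-0.38],
    [0.4,0.047,-0.008,0,-0.57],
    [0.4,0.047,-0.008,0,-0.76],
    [0.4,0.047,-0.008,0.1,-0.95],
    [0.4,0.047,-0.008,0.15,-1],
    [0.4,0.047,-0.008,0.2,-1],
    [0.4,0.047,-0.008,0.2,-1],
  ],
)

```text
clock: 37.25
tool_pos: [0.5419, 0.3272, 0.1502]
tcp_rot: [-179.7, 0.6, 64.1]
contact_force: [-0.6, -0.1, 0.2]
finger_gap: 0.0512
```

Run:
```python
from h import *
f,T=wrist();cv2.imwrite("pics/B_w.png",f["pixels"])
goto([.5425,.3285,.022],67.4)
```

```text
pos [0.5423 0.3279 0.1517] rot [-179.73    0.47   64.12] t 37.3
shift [0.0057 0.0016 0.4322] turn -0.0729 gap 0.051211201389592044
```

View pics/B_w.png

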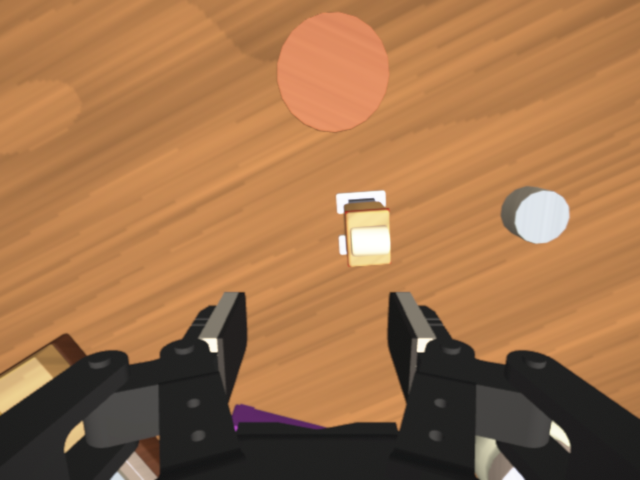

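Run:
```python
from h import *
f,T=wrist()
r=block(f,T,[(346,208),(388,208),(390,265),(348,266)]);print(r)
print("tin",atz(f,(333,71),.026,T),"wt",atz(f,(543,216),.024,T))
goto([r[0][0],r[0][1],.022],(r[3]+90+r[4])/2 if 0 else r[4])
ft=grab_frame("top");fs=grab_frame("scene")
cv2.imwrite("pics/C_t.png",cv2.resize(ft["pixels"][150:310,160:480],None,fx=2.5,fy=2.5,interpolation=2))
```

```text
(array([0.5530901 , 0.35630561]), np.float64(0.035959244188732184), np.float64(0.02536723775307824), np.float64(157.8073413145005), np.float64(64.94875071561884))
tin [0.45645825 0.37941871 0.026     ] wt [0.5972614  0.46562268 0.024     ]
pos [0.5427 0.3284 0.1527] rot [-179.77    0.39   64.17] t 37.35
shift [ 0.1018 -0.0076  0.4351] turn -0.0173 gap 0.05125234393106319
```

View pics/C_t.png

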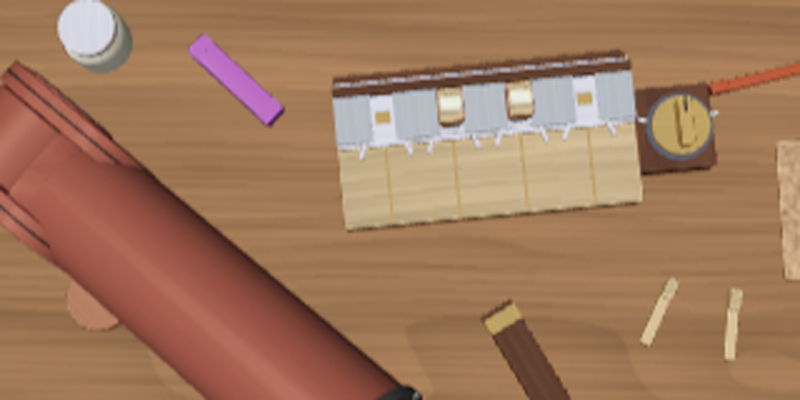

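The carrier was knocked about 3 cm, to (0.553, 0.356). I re-centre on it.

arm_command(
  motion=[
    [0.4,0.05,-0.004,0,-0.04],
    [0.4,0.102,-0.007,0.05,-0.04],
    [0.4,0.102,-0.007,0.1,-0.04],
    [0.4,0.102,-0.007,0.1,-0.04],
    [0.4,0.102,-0.007,0.1,-0.04],
  ],
)

```text
clock: 37.95
tool_pos: [0.5541, 0.3565, 0.1234]
tcp_rot: [-179.8, 0.4, 66.0]
contact_force: [0.4, -0.4, 0.8]
finger_gap: 0.0513
```

Run:
```python
from h import *
f,T=wrist();cv2.imwrite("pics/D_w.png",f["pixels"])
goto([.5531,.3563,.022],66)
```

```text
pos [0.5544 0.3567 0.1239] rot [-179.84    0.31   65.99] t 38.0
shift [-0.0011 -0.0025  0.3398] turn -0.0001 gap 0.051269450666821315
```

View pics/D_w.png

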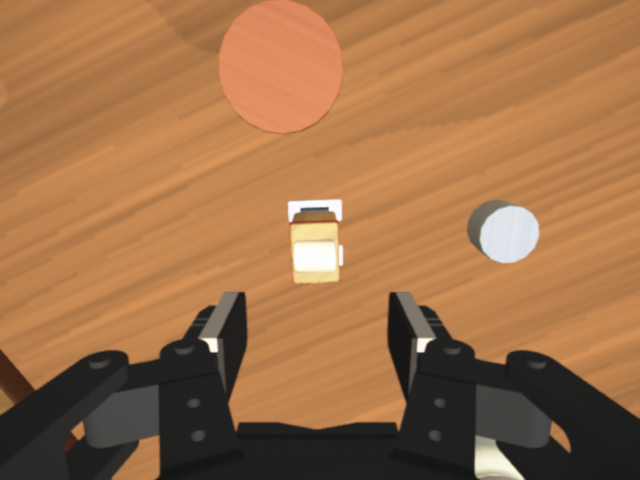

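arm_command(
  motion=[
    [0.4,0,0,0.1,0.02],
    [0.4,0,0,0.2,0.02],
    [0.4,0,0,0.3,0.02],
    [0.4,0,0,0.338,0.02],
    [0.4,0,0,0.338,0.02],
    [0.7,0,0,0.338,0.02],
    [1,0,0,0.338,0.02],
    [1,0,0,0.338,0.02],
    [1,0,0,0.338,0.02],
    [1,0,0,0.338,0.02],
  ],
)

```text
clock: 39.0
tool_pos: [0.5549, 0.357, 0.0247]
tcp_rot: [-179.9, 0.2, 65.1]
contact_force: [-0.1, -1.3, 6.7]
finger_gap: 0.0254
```

arm_command(
  motion=[
    [1,0,0,-0.05,0],
    [1,0,0,-0.15,0],
    [1,0,0,-0.28,0],
    [1,0,0,-0.28,0],
    [1,0,0,-0.28,0],
  ],
)

```text
clock: 39.5
tool_pos: [0.5558, 0.3578, 0.111]
tcp_rot: [179.9, 0.0, 65.1]
contact_force: [-0.6, 0.2, -1.9]
finger_gap: 0.0252
```

Run:
```python
from h import *
p=stand(-.066,.108)
goto([p[0],p[1],.107],96.08)
f,T=wrist();cv2.imwrite("pics/E_w.png",f["pixels"])
```

```text
pos [0.5558 0.3578 0.111 ] rot [1.7994e+02 4.0000e-02 6.5080e+01] t 39.5
shift [-0.827   0.4955  0.0144] turn -0.6888 gap 0.025170609959552847
```

View pics/E_w.png

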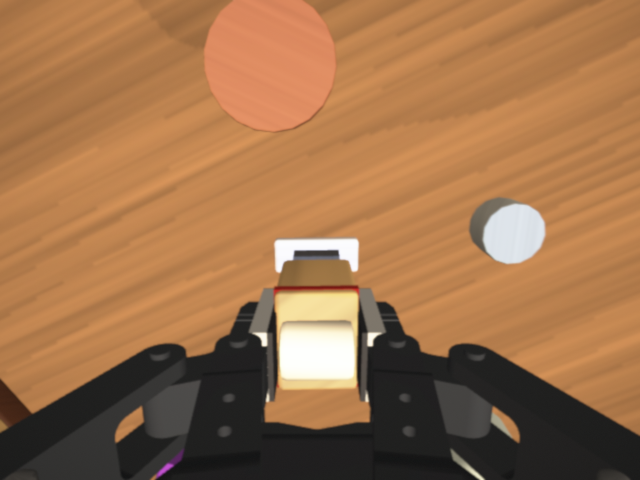

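arm_command(
  motion=[
    [1,-0.12,0.07,0.0,-0.1],
    [1,-0.25,0.15,0,-0.2],
    [1,-0.38,0.23,0,-0.3],
    [1,-0.5,0.3,0,-0.4],
    [1,-0.62,0.37,0,-0.5],
    [1,-0.74,0.45,0,-0.6],
    [1,-0.827,0.495,0,-0.689],
    [1,-0.827,0.495,0,-0.689],
    [1,-0.827,0.495,0,-0.689],
    [1,-0.827,0.495,0,-0.689],
  ],
)

```text
clock: 40.55
tool_pos: [0.5848, 0.0709, 0.1097]
tcp_rot: [-179.9, 0.1, 96.1]
contact_force: [0.1, 0.1, -0.8]
finger_gap: 0.0252
```

Run:
```python
from h import *
s=read_state();print(s["contact_force"],tostand(s["tool_pos"]))
p=stand(-.068,.108)
goto([p[0],p[1],.066],96.08)
f,T=wrist();cv2.imwrite("pics/F_w.png",f["pixels"])
for x in(-.115,-.09,-.066):print(proj(f,stand(x,.108,.04),T))
fs=grab_frame("scene");cv2.imwrite("pics/F_s.png",cv2.resize(fs["pixels"][170:320,200:350],None,fx=4,fy=4))
```

```text
[ 0.14524736  0.08118635 -0.82991526] [-0.06719722  0.10879105]
pos [0.5848 0.0709 0.1097] rot [-1.7987e+02  9.0000e-02  9.6140e+01] t 40.55
shift [-0.0024 -0.0023  0.1457] turn 0.0013 gap 0.02520507579155605
[314.83691225 165.607607  ]
[314.86607718 214.40315   ]
[314.89248442 258.58483585]
```

View pics/F_w.png

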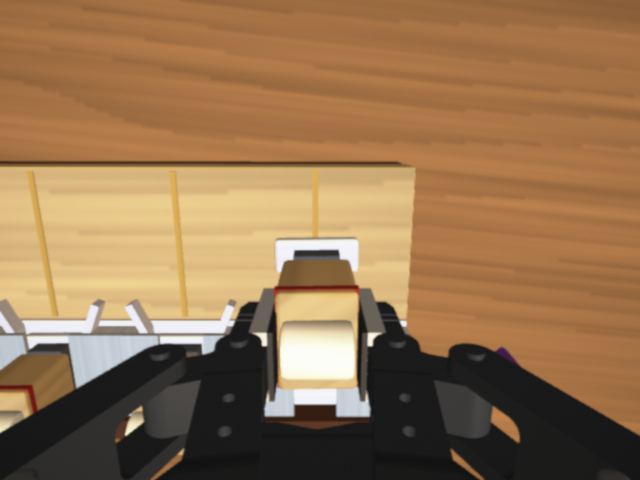

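View pics/F_s.png

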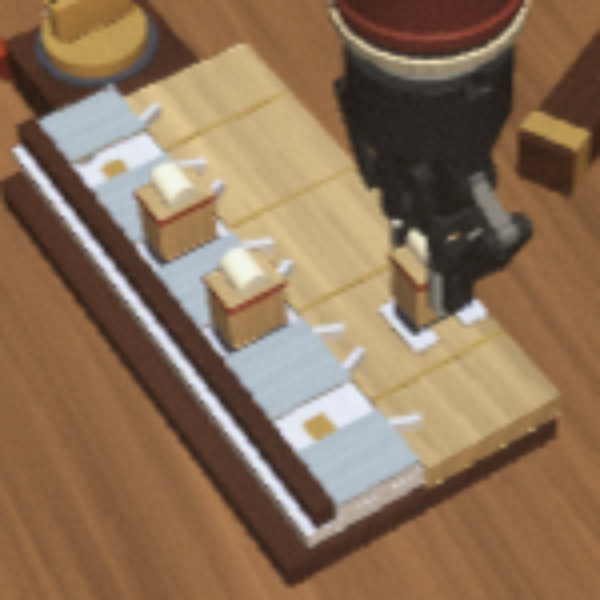

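arm_command(
  motion=[
    [1,-0.003,0,0.05,0],
    [1,-0.003,0,0.1,0],
    [1,-0.003,0,0.138,0],
    [1,-0.003,0,0.145,0],
    [1,-0.003,0,0.148,0],
  ],
)

```text
clock: 41.15
tool_pos: [0.5839, 0.0703, 0.0647]
tcp_rot: [-179.7, 0.1, 96.2]
contact_force: [-7.5, -2.0, 12.9]
finger_gap: 0.0252
```

arm_command(
  motion=[
    [1,0,0,0.003,0],
    [1,0,0,0.004,0],
  ],
)

```text
clock: 41.35
tool_pos: [0.5839, 0.0703, 0.0646]
tcp_rot: [-179.7, 0.2, 96.2]
contact_force: [-11.2, -4.1, 23.6]
finger_gap: 0.0249
```

Run:
```python
from h import *
s=read_state();print(s["contact_force"],tostand(s["tool_pos"]),s["tool_pos"])
```

```text
[-11.21085924  -4.07000693  23.61949105] [-0.06810644  0.1083475 ] [0.58390082 0.07032442 0.06460103]
```

arm_command(
  motion=[
    [1,-0.001,0,-0.005,0.002],
    [1,-0.001,0.03,-0.005,0.002],
    [1,-0.001,0.06,-0.005,0.002],
    [1,-0.001,0.09,-0.005,0.002],
    [1,-0.001,0.11,-0.005,0.002],
    [1,-0.001,0.11,-0.005,0.002],
  ],
)

```text
clock: 41.95
tool_pos: [0.6176, 0.074, 0.0655]
tcp_rot: [-179.7, 0.1, 96.1]
contact_force: [0.6, 1.0, -1.8]
finger_gap: 0.0253
```

Run:
```python
from h import *
s=read_state();print(s["contact_force"],tostand(s["tool_pos"]),s["tool_pos"])
fs=grab_frame("scene");cv2.imwrite("pics/G_s.png",cv2.resize(fs["pixels"][170:320,200:350],None,fx=4,fy=4))
```

```text
[ 0.60613143  1.04008002 -1.76545995] [-0.03425944  0.10838897] [0.61755304 0.07395063 0.06552381]
```

View pics/G_s.png

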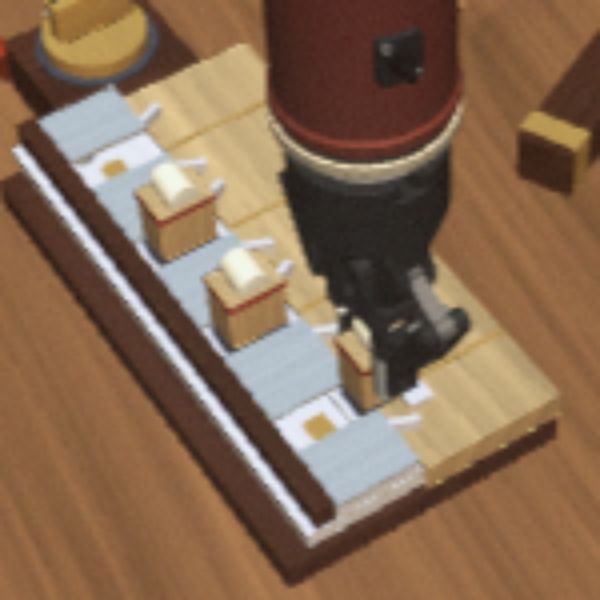

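arm_command(
  motion=[
    [1,-0.001,0.02,0.002,0],
    [1,-0.001,0.04,0.002,0],
    [1,-0.001,0.06,0.002,0],
    [1,-0.001,0.08,0.002,0],
    [1,-0.001,0.09,0.002,0],
  ],
)

```text
clock: 42.5
tool_pos: [0.6446, 0.0766, 0.0649]
tcp_rot: [-179.7, 0.1, 96.1]
contact_force: [-0.5, -1.3, 0.3]
finger_gap: 0.0251
```

arm_command(
  motion=[
    [1,0,0.006,0,0],
    [1,0,0.012,0,0],
  ],
)

```text
clock: 42.7
tool_pos: [0.6484, 0.0771, 0.065]
tcp_rot: [-179.7, 0.1, 96.1]
contact_force: [-1.1, -0.4, 0.3]
finger_gap: 0.0251
```

arm_command(
  motion=[
    [1,0,0.005,0,0],
    [1,0,0.01,0,0],
  ],
)

```text
clock: 42.9
tool_pos: [0.6515, 0.0774, 0.0649]
tcp_rot: [-179.7, 0.1, 96.1]
contact_force: [0.1, 0.1, -0.8]
finger_gap: 0.025
```

arm_command(
  motion=[
    [1,0,0.005,0,0],
    [1,0,0.008,0,0],
  ],
)

```text
clock: 43.1
tool_pos: [0.6539, 0.0776, 0.0647]
tcp_rot: [-179.7, 0.1, 96.1]
contact_force: [-2.7, -0.4, -0.1]
finger_gap: 0.0249
```

arm_command(
  motion=[
    [1,0,0.005,0,0],
    [1,0,0.008,0,0],
  ],
)

```text
clock: 43.3
tool_pos: [0.6543, 0.0777, 0.0644]
tcp_rot: [-179.5, 0.2, 96.1]
contact_force: [-12.4, -1.8, 6.4]
finger_gap: 0.025
```

Run:
```python
from h import *
s=read_state();print(s["contact_force"],tostand(s["tool_pos"]),s["tool_pos"])
fs=grab_frame("scene");cv2.imwrite("pics/H_s.png",cv2.resize(fs["pixels"][170:320,200:350],None,fx=4,fy=4))
```

```text
[-12.44061934  -1.7881992    6.37783904] [0.0026968  0.10818273] [0.65432324 0.07765984 0.06439313]
```

View pics/H_s.png

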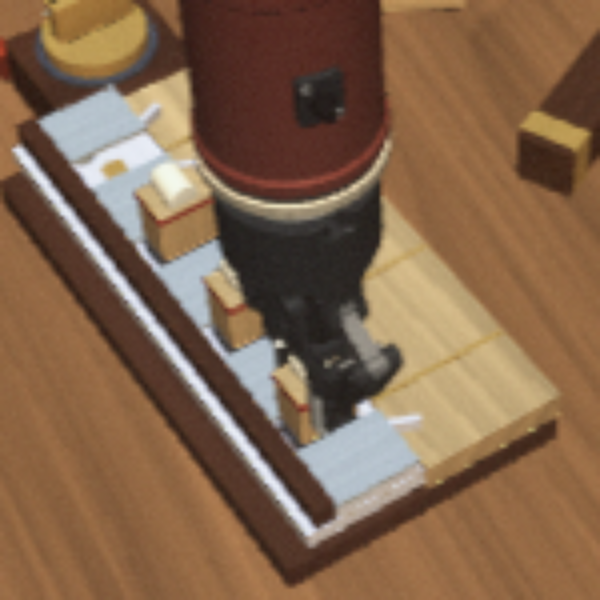

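arm_command(
  motion=[
    [1,0,0.008,0,0],
    [1,0,0.012,0,0],
  ],
)

```text
clock: 43.55
tool_pos: [0.6546, 0.0778, 0.0645]
tcp_rot: [-179.0, 0.3, 96.2]
contact_force: [-21.0, -4.3, 16.4]
finger_gap: 0.0246
```

arm_command(
  motion=[
    [1,0,-0.004,-0.002,0],
    [0.6,0,-0.004,-0.002,0],
    [0.4,0,-0.004,-0.002,0],
    [0.4,0,-0.004,-0.002,0],
    [0.4,0,-0.004,-0.1,0],
    [0.4,0,-0.004,-0.25,0],
    [0.4,0,-0.004,-0.4,0],
    [0.4,0,-0.1,-0.5,0],
    [0.4,0,-0.2,-0.5,0],
    [0.4,0,-0.3,-0.5,0],
    [0.4,0,-0.3,-0.5,0],
  ],
)

```text
clock: 44.65
tool_pos: [0.5652, 0.0691, 0.2164]
tcp_rot: [-179.0, 0.4, 96.2]
contact_force: [0.5, -0.2, 0.3]
finger_gap: 0.0512
```

Run:
```python
from h import *
f,T=wrist();im=f["pixels"].copy()
for yy in(.108,.036,-.036):
 q=[proj(f,stand(x,yy+y,.0893),T) for x,y in((-.017,-.013),(.017,-.013),(.017,.013),(-.017,.013))]
 cv2.polylines(im,[np.int32(q)],True,(255,0,0),1)
cv2.imwrite("pics/I_w.png",im)
fs=grab_frame("scene");ft=grab_frame("top");im=fs["pixels"].copy()
for yy in(.108,.036,-.036):
 q=[proj(fs,stand(x,yy+y,.0893)) for x,y in((-.017,-.013),(.017,-.013),(.017,.013),(-.017,.013))]
 cv2.polylines(im,[np.int32(q)],True,(255,0,0),1)
cv2.imwrite("pics/I_s.png",cv2.resize(im[170:320,200:350],None,fx=4,fy=4))
cv2.imwrite("pics/I_t.png",ft["pixels"])
```

```text
(no output)
```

View pics/I_w.png

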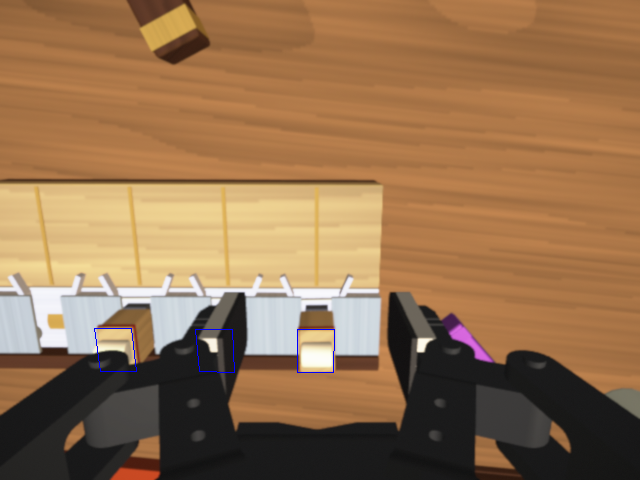

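View pics/I_s.png

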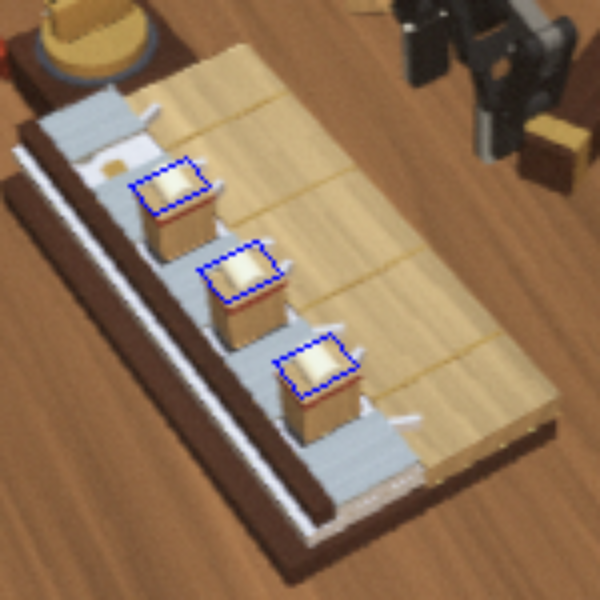

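View pics/I_t.png

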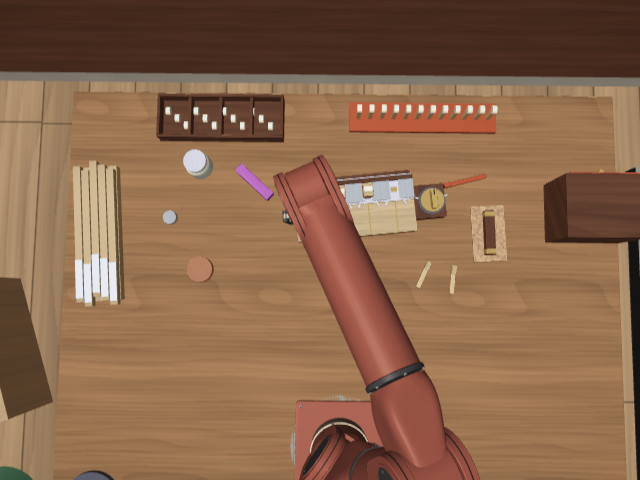

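All three are home and consistent. Now back to the knob, at yaw about -88.

Run:
```python
from h import *
print(read_state()["joint_positions"])
goto([.6455,-.239,.2],96)
```

```text
[ 35.14409873  19.96290639 -57.27604112  93.25133768  17.19717365
  77.19477312  71.40324962]
pos [0.5683 0.0687 0.2162] rot [-179.11    0.3    96.11] t 44.8
shift [-1.0469  0.1478  0.0572] turn 0.0024 gap 0.051140950538176126
```

arm_command(
  motion=[
    [0.4,-0.1,0.0,0,0.1],
    [0.4,-0.2,0,0,0.2],
    [0.4,-0.33,0,0,0.35],
    [0.4,-0.46,0,0,0.5],
    [0.4,-0.6,0,0,0.65],
    [0.4,-0.73,0,0,0.8],
    [0.4,-0.86,0,0,0.95],
    [0.4,-0.95,0,0,1],
    [0.4,-0.95,0,0,1],
  ],
)

```text
clock: 45.7
tool_pos: [0.5986, -0.2199, 0.2165]
tcp_rot: [-179.6, 0.9, 50.8]
contact_force: [-0.8, -0.2, -0.8]
finger_gap: 0.0515
```

Run:
```python
from h import *
print(read_state()["joint_positions"])
goto([.6455,-.239,.2],6)
```

```text
[ 47.24635733  23.99262593 -41.99269522  84.44932474  16.65677322
  78.61663757  54.97927991]
pos [ 0.5986 -0.2199  0.2165] rot [-179.55    0.9    50.79] t 45.7
shift [0.0504 0.1616 0.053 ] turn 0.9954 gap 0.05153270219435754
```

arm_command(
  motion=[
    [0.4,0.02,0.05,0,0.19],
    [0.4,0.04,0.1,0,0.38],
    [0.4,0.05,0.14,0,0.57],
    [0.4,0.05,0.14,0,0.76],
    [0.4,0.05,0.14,0,0.95],
    [0.4,0.05,0.14,0,1],
    [0.4,0.05,0.14,0,1],
  ],
)

```text
clock: 46.4
tool_pos: [0.6414, -0.2333, 0.2156]
tcp_rot: [179.7, 1.0, 6.0]
contact_force: [-0.2, 0.5, -0.7]
finger_gap: 0.0509
```

arm_command(
  motion=[
    [0.4,0,0,0,0.19],
    [0.4,0,0,0,0.38],
    [0.4,0,0,0,0.57],
    [0.4,0,0,0,0.76],
    [0.4,0,0,0,0.95],
    [0.4,0,0,0,1],
    [0.4,0,0,0,1],
  ],
)

```text
clock: 47.1
tool_pos: [0.6418, -0.2324, 0.2154]
tcp_rot: [179.1, 0.5, -38.8]
contact_force: [0.6, -0.8, -0.4]
finger_gap: 0.0512
```

Run:
```python
from h import *
print(read_state()["joint_positions"])
goto([.6455,-.239,.18],-88)
```

```text
[ 33.67983311  26.09723666 -25.24905447  78.05514124  11.53782721
  79.13356642 -30.47402872]
pos [ 0.6418 -0.2324  0.2154] rot [179.15   0.51 -38.83] t 47.1
shift [0.0245 0.0077 0.118 ] turn 1.0926 gap 0.05124830968309894
```

arm_command(
  motion=[
    [0.45,0.02,0,0,0.19],
    [0.45,0.024,0.008,0,0.38],
    [0.45,0.024,0.008,0.05,0.57],
    [0.45,0.024,0.008,0.1,0.76],
    [0.45,0.024,0.008,0.11,0.95],
    [0.45,0.024,0.008,0.11,1],
    [0.45,0.024,0.008,0.11,1],
    [0.45,0.024,0.008,0.11,1],
  ],
)

```text
clock: 47.9
tool_pos: [0.6456, -0.2386, 0.1824]
tcp_rot: [179.0, -0.2, -83.6]
contact_force: [-0.1, 0.6, 0.1]
finger_gap: 0.0469
```

Run:
```python
from h import *
f,T=wrist();cv2.imwrite("pics/J_w.png",f["pixels"])
goto([.6455,-.239,.06],-88)
```

```text
pos [ 0.6456 -0.2387  0.1824] rot [179.05  -0.23 -83.63] t 47.95
shift [-0.0007 -0.0064  0.4081] turn 0.097 gap 0.04684522850959409
```

View pics/J_w.png

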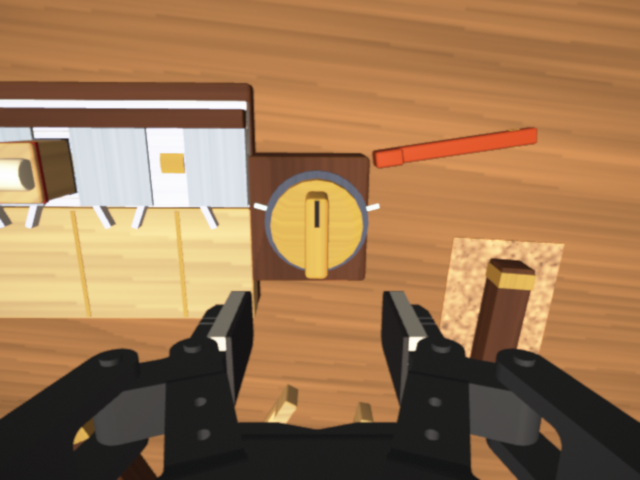

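The bar is aligned with the rail direction, consistent with the clockwise stop. Grip it.

arm_command(
  motion=[
    [0.5,0,-0.004,0.1,0.006],
    [0.5,0,-0.006,0.22,0.006],
    [0.5,0,-0.006,0.33,0.006],
    [0.5,0,-0.006,0.4,0.006],
    [0.5,0,-0.006,0.405,0.006],
    [0.7,0,-0.006,0.405,0.006],
    [0.8,0,-0.006,0.405,0.006],
    [1,0,-0.006,0.405,0.006],
    [1,0,-0.006,0.405,0.006],
    [1,0,-0.006,0.405,0.006],
  ],
)

```text
clock: 48.95
tool_pos: [0.6466, -0.2387, 0.0632]
tcp_rot: [179.2, -0.3, -83.9]
contact_force: [-1.5, 3.3, 6.4]
finger_gap: 0.013
```

arm_command(
  motion=[
    [1,0,0,0,-0.1],
    [1,0,0,0,-0.2],
    [1,0,0,0,-0.3],
    [1,0,0,0,-0.4],
    [1,0,0,0,-0.5],
    [1,0,0,0,-0.6],
    [1,0,0,0,-0.7],
    [1,0,0,0,-0.8],
    [1,0,0,0,-0.9],
    [1,0,0,0,-1.0],
    [1,0,0,0,-1.0],
  ],
)

```text
clock: 50.05
tool_pos: [0.6463, -0.2381, 0.0633]
tcp_rot: [179.3, 0.4, -38.8]
contact_force: [-3.0, 3.4, -2.9]
finger_gap: 0.0126
```

Run:
```python
from h import *
s=read_state();print(s["wrist_torque"],s["joint_positions"],s["contact_force"],s["tool_pos"])
```

```text
[0.28636653 0.06630786 0.20135776] [ 34.51521918  33.50388922 -25.57929593  86.22873292  15.83862539
  64.52718174 -33.13719687] [-3.00844741  3.37313185 -2.90743733] [ 0.64634431 -0.23812138  0.06325872]
```

arm_command(
  motion=[
    [1,0,0,0,-0.1],
    [1,0,0,0,-0.2],
    [1,0,0,0,-0.3],
    [1,0,0,0,-0.4],
    [1,0,0,0,-0.5],
    [1,0,0,0,-0.6],
    [1,0,0,0,-0.7],
    [1,0,0,0,-0.8],
    [1,0,0,0,-0.9],
    [1,0,0,0,-1.0],
    [1,0,0,0,-1.0],
  ],
)

```text
clock: 51.15
tool_pos: [0.6457, -0.2378, 0.0633]
tcp_rot: [179.8, 0.9, 6.3]
contact_force: [-5.5, 3.1, -2.2]
finger_gap: 0.0132
```

Run:
```python
from h import *
s=read_state();print(s["wrist_torque"],s["joint_positions"],s["contact_force"],s["tool_pos"])
fs=grab_frame("scene");cv2.imwrite("pics/K_s.png",cv2.resize(fs["pixels"][130:330,180:380],None,fx=3,fy=3))
```

```text
[0.49685466 0.15289997 0.07278772] [ 40.47051837  35.46565369 -34.41224979  85.91481978  21.51440422
  66.04956804   8.19542792] [-5.46955966  3.14365736 -2.1652826 ] [ 0.64571009 -0.23780508  0.06325747]
```

View pics/K_s.png

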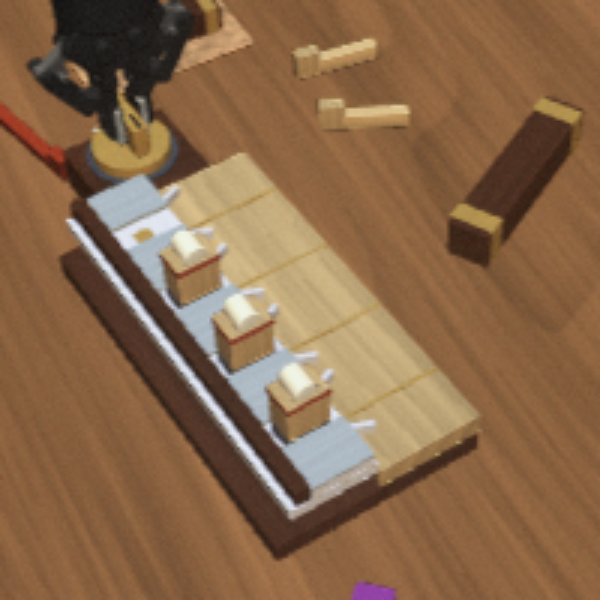

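arm_command(
  motion=[
    [1,0,0,0,-0.1],
    [1,0,0,0,-0.2],
    [1,0,0,0,-0.3],
    [1,0,0,0,-0.4],
    [1,0,0,0,-0.5],
    [1,0,0,0,-0.6],
    [1,0,0,0,-0.7],
    [1,0,0,0,-0.8],
    [1,0,0,0,-0.9],
    [1,0,0,0,-1.0],
    [1,0,0,0,-1.0],
  ],
)

```text
clock: 52.3
tool_pos: [0.645, -0.2381, 0.0632]
tcp_rot: [-179.4, 0.8, 51.1]
contact_force: [-5.4, 1.8, -2.5]
finger_gap: 0.0129
```

arm_command(
  motion=[
    [1,0,0,0,-0.1],
    [1,0,0,0,-0.2],
    [1,0,0,0,-0.28],
  ],
)

```text
clock: 52.6
tool_pos: [0.6448, -0.2383, 0.0632]
tcp_rot: [-179.3, 0.7, 63.7]
contact_force: [-2.8, 1.7, -3.4]
finger_gap: 0.0129
```

Run:
```python
from h import *
s=read_state();print(s["wrist_torque"],s["joint_positions"],s["contact_force"],s["tool_pos"])
```

```text
[ 0.47001287 -0.15673508 -0.35701062] [ 47.5227548   38.96815514 -45.54855796  85.5470795   29.2705965
  68.7119136   60.89385897] [-2.81222783  1.73719756 -3.38441197] [ 0.64477489 -0.23825747  0.06322045]
```

arm_command(
  motion=[
    [1,0,0,0,-0.06],
    [1,0,0,0,-0.12],
    [1,0,0,0,-0.18],
    [1,0,0,0,-0.2],
  ],
)

```text
clock: 53.0
tool_pos: [0.6448, -0.2384, 0.0634]
tcp_rot: [-179.2, 0.5, 72.4]
contact_force: [-1.2, 4.8, -2.3]
finger_gap: 0.0131
```

Run:
```python
from h import *
s=read_state();print(s["wrist_torque"],s["contact_force"],s["tool_pos"])
```

```text
[ 0.81109303 -0.19240191 -3.29147648] [-1.22464326  4.83661774 -2.31439125] [ 0.6447876  -0.238375    0.06341351]
```

Torque is at -3.3 Nm, so the knob is at the anticlockwise stop. Release, lift and check.

arm_command(
  motion=[
    [0.7,0,0,0,-0.2],
    [0.5,0,0,0,-0.2],
    [0.5,0,0,0,-0.2],
  ],
)

```text
clock: 53.3
tool_pos: [0.6451, -0.2389, 0.064]
tcp_rot: [-179.2, 0.4, 81.2]
contact_force: [-0.3, -0.3, -0.3]
finger_gap: 0.0429
```

arm_command(
  motion=[
    [0.5,0,0,-0.1,0.0],
    [0.5,0,0,-0.25,0.0],
    [0.5,0,0,-0.4,0.0],
    [0.5,0,0,-0.5,0.0],
    [0.5,-0.3,0,-0.5,0.0],
    [0.5,-0.3,-0.2,-0.5,0.0],
    [0.5,-0.3,-0.3,-0.5,0.0],
    [0.5,-0.3,-0.3,-0.5,0.0],
  ],
)

```text
clock: 54.1
tool_pos: [0.5381, -0.3176, 0.215]
tcp_rot: [-178.9, 0.6, 80.5]
contact_force: [0.6, -0.6, -0.1]
finger_gap: 0.0425
```

Run:
```python
from h import *
f,T=wrist();cv2.imwrite("pics/L_w.png",f["pixels"])
fs=grab_frame("scene");ft=grab_frame("top");im=fs["pixels"].copy()
for yy in(.108,.036,-.036):
 q=[proj(fs,stand(x,yy+y,.1093)) for x,y in((-.017,-.013),(.017,-.013),(.017,.013),(-.017,.013))]
 cv2.polylines(im,[np.int32(q)],True,(255,0,0),1)
cv2.imwrite("pics/L_s.png",cv2.resize(im[130:330,180:380],None,fx=3,fy=3))
cv2.imwrite("pics/L_t.png",ft["pixels"])
a=ft["pixels"][160:290,280:520];cv2.imwrite("pics/L_tc.png",cv2.resize(a,None,fx=3,fy=3,interpolation=2))
print(read_state()["tool_pos"])
```

```text
[ 0.54504345 -0.31367786  0.21677594]
```

View pics/L_s.png

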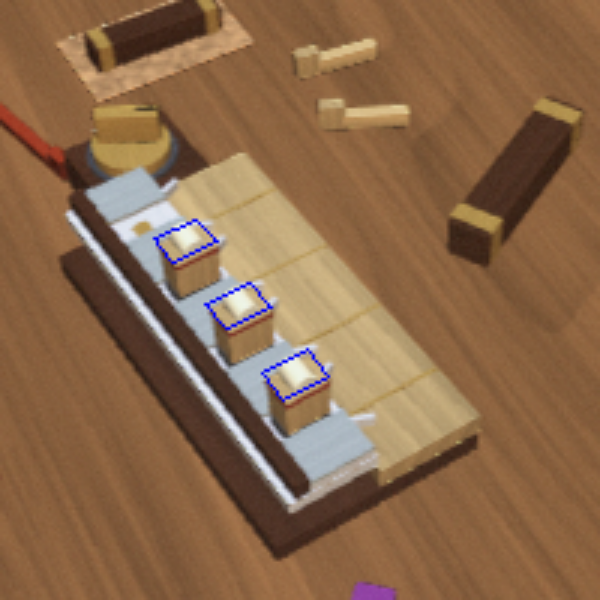

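View pics/L_tc.png

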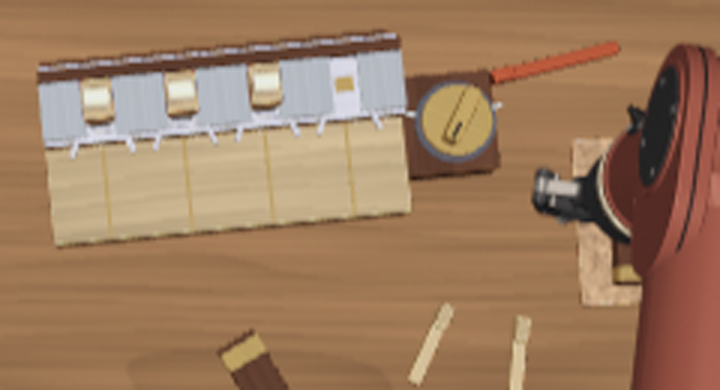

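View pics/L_w.png

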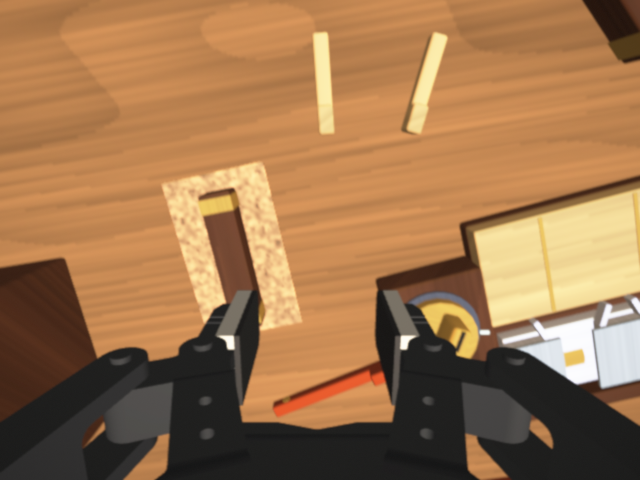

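View pics/L_t.png

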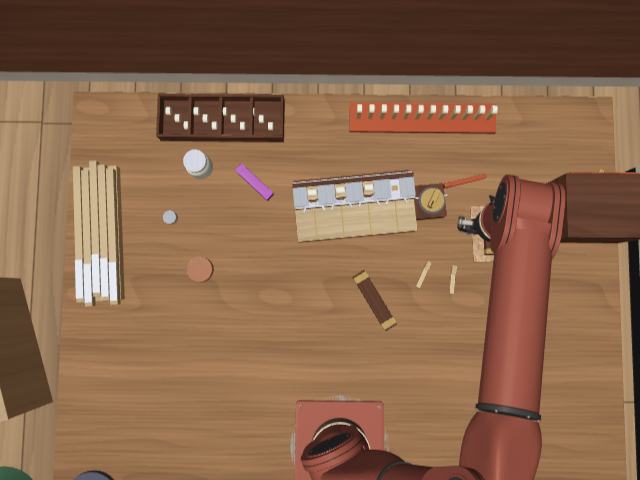

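Run:
```python
from h import *
s=read_state();print(s["clock"],s["contact_force"],max(abs(np.array(s["joint_velocities"]))));print(job_done())
```

```text
54.25 [0.29154493 0.18671315 0.56043794] 2.1627705750885884
the job is handed in; nothing more can be done
None
```

The whole job was carried out in the order asked and handed in at about 54 s; no verdict was reported.

**What I did**
- I took the smaller dark guard off the apron and laid it on the cork mat.
- I turned the knob clockwise to its stop, which fully lowered the rest.
- I found only three carriers on the bench. I slid one onto each of rails 3, 2 and 1, pushing each until it met 19 to 21 N at the hard stop (rail 2 last read 14 N, then got one further push). The last carrier had been knocked about 3 cm while I was turning the gripper, so I located it again before gripping.
- I turned the knob anticlockwise to its other stop, let go and moved clear.

**Last checks**
- **Carriers:** all three tops lie within about 1 to 2 mm of the home outline, now about 20 mm higher with the rest raised.
- **Knob:** the bar reads about 148°, against an end stop of 149°.
- **Guard:** it lies inside the mat.
- **Bystanders:** the jar, tin, weight, tails, lever and the two look-alike bars showed no movement in the last top view.

**Not directly confirmed**
- I never saw the detent click as a force spike. I take the carriers as home from the stop force and their positions.
- The arm was still settling slightly when I handed in (joint speed about 2°/s), but it was touching nothing.

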